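# Slide the caddy of empties round the bend into the counting bay

### The arm

A 6-joint arm with a two-finger parallel gripper is mounted at the origin on the work surface. World frame = base frame: x ahead of the robot, y to its left, z up, the work surface at z = 0. Lengths are in mm, angles in rad, forces in N, time in s.
With the tool pointing down it reaches from about 325 to 850 mm from the base axis. Payload 4.4 kg.
Tool frame: the origin (TCP) lies midway between the tips of the shut fingers; the grasp point (between the pads) lies 19 mm behind it (r.hold_point_z is the distance from the TCP to the grasp point, in mm); z points along the fingers, y is the direction in which the jaws open and shut (so a half turn about z gives the same grasp; the last joint's range is limited). The gripper opens to 94 mm and grips with 3 to 60 N. Pads are 16 mm wide; open, the fingers measure 119 mm over their backs; the gripper's body (75 mm by 177 mm) begins 78 mm behind the grasp point.
Start: joints at [-0.15, 0.207, 1.542, -0, 1.393, -0.15], TCP at [575.002, -0.012, 205.447] pointing down, gripper open.
Joint ranges: [-2.73, 2.73], [-0.86, 2.22], [0.23, 2.46], [-1.11, 4.25], [0.08, 2.63], [-2.82, 2.82]. Speed limits (rad/s): [2.79, 2.79, 3.14, 3.14, 3.14, 3.14].

### API

Orientations are given as a unit quaternion [x, y, z, w].
In Python, from workcell import r gives the robot as it stands.
- The arm moves only by the tool drive_tool, never from a script. Its argument "plan" is a list of rows, each an object of numbers: "dx", "dy", "dz": the shift along the tool's x, y, z in cm; "spin": the turn about the tool's z in rad; "gripper": the opening, from 0 (shut) to 1 (fully open). A call has 1 to 20 rows; each row shifts and turns the commanded pose from where the row before left it, along the tool's axes as they then stand; what a row does not reach is not made up. A row lasts 1/12 s, in which the tool goes at most 41.7 mm and 7.16 degrees, less where a joint would pass 70% of its speed; a pose out of reach is approached as far as the arm can. A call is refused whole if a number of a shift passes 4.17 or a number of a turn 0.125, either way. A call with a gripper value outside its range is refused whole. The fingers move at their own pace and stop on an object; "grip_force" is the grip in N (left out, the last holds). Time passes only in rows, so rows that do not move let the fingers close. It gives the time, the measured TCP pose, the force and the opening at its end, in the units of the state.
- r.state(): the state, without advancing time (a new reading comes with each control period).
- r.capture(name): name is "scene" or "side" or "wrist"; returns (picture, depth): 400x640x3 uint8, red, green, blue; 400x640 float32, mm along the optical axis (not along the pixel's ray), 0 where there is no reading.
- r.camera_params(name): a dict with "mtx" (3x3 intrinsics, pixels), "cam_to_world" (4x4, takes a point from camera to world coordinates). Camera axes: x right, y up, looking along -z (the intrinsics and any distortion apply to the point x, -y, -z); pixel columns grow to the right and rows downward; lengths in mm; the calibration is good to about 2 mm. A picture is of the moment at which its call begins: read the wrist's pose just before it. camera_params takes no time and is no camera call; for the wrist camera it gives the pose at the moment of the call.
- r.sign_off(): hands the job in, once; it reports no verdict.
The state is a dict: "clock": time; "joint_pos": joint angles; "qd": joint speeds; "joint_torque": joint torques, N m; "tool_pos": TCP position; "orientation": TCP orientation; "force": force on the tool from outside, world axes, zero at the start; "ft_torque": the same for the moment, N m; "grip_width": finger opening in mm.
Only numpy, scipy, OpenCV 4.12 (cv2) and the standard library are available. Lean on these libraries where they do the work, as an engineer would, in place of code of your own. Each camera call takes 0.05 s, during which the arm holds its last target.

### The job

At the bottle-return counter, push the caddy of empty cans along between the guide rails, round the bend and fully home into the bay, until the spring bolt has dropped in behind its front handle and holds it, then let go. Keep it sliding flat on the counter and go gently: do not jam or force it against the rails or ram it into the end stop, and leave the bottle, the can and the tape dispenser where they stand.

Things in the scene. Friction and masses are not known exactly. Their poses are not given: they have to be found in the camera images.
- lane: Returns slide: two 12 mm steel guide bars, axis 28 mm above the counter, 125 mm clear between them, on posts. Origin: on the counter, on the centre line, where the bend begins. x = infeed direction (infeed straight from x -215 mm, mouth flared), y left, z up. The bend turns 90 deg left, centre-line radius 195 mm about (0, 195) mm, ends at (195, 195) mm; then a straight along +y to y 445 mm.
- bay: The bay in the last straight, fixed to the lane at (195, 270) mm. Origin: on the counter, where the caddy's centre ends when the end stop is in mid setting; x = direction of travel there (lane +y). The end stop is hand-clamped: its true setting lies anywhere within 18 mm either way along x and is not reported: feel for it. It carries the sprung buffer and the spring bolt.
- caddy: Grey plastic tray, 118 x 118 mm, walls 45 mm high, with rubber corner bumpers (radius 15 mm, friction on the rails 0.7 to 1.0), four fixed small empty cans reaching 92 mm; 0.35 to 0.7 kg in all. Origin: centre of its underside; x points forward to the bay. A U-handle of 12 mm round bar at each end: crossbar across the tray, 72 mm between axes of its arms, axis 40 mm high, 99 mm before and behind the centre; 34 mm free between crossbar and tray.
- caddy_bar (a point): Centre of the rear handle's crossbar (12 mm thick, 40 mm above the counter): the place to push or to take hold from above. Same axes as the caddy. Friction on the counter is 0.5 to 0.7.
- buffer (a joint): Travel (m) of the rubber buffer on the end stop, which the front crossbar meets 5 mm before home: 0 free, 2.4 N to start, 0.8 N per mm, rigid stop at 0.008. When the caddy is latched and let go it stays pressed in 0.0045 to 0.005.
- bolt (a joint): Lift (m) of the spring bolt on the end stop: 0 down, 0.016 highest. From 25 mm before home the front crossbar meets its slope and lifts it 10 mm (about 4 N more push); it drops back to 0 behind the crossbar as the caddy passes the home position by a hair. Reaching home takes some 8 to 13 N in all (sliding 2 to 5 N included); 3 mm past home all is rigid.
- beer: Bystander: brown glass bottle, 62 mm thick, 235 mm tall, standing beside the infeed, on its right. Origin: centre of its underside.
- can: Bystander: plain drink can, 66 mm thick, 115 mm tall, standing outside the last straight. Origin: centre of its underside.
- tape: Bystander: small black tape dispenser, 110 x 50 mm, 52 mm tall, on the counter inside the bend. Origin: centre of its underside.
There are look-alikes about, which are no part of the job. Of the things like the caddy, leave any that is red; of the rest the larger one is meant.

How it is judged:
By the outcome, as a careful person would: the job done as asked, in the order asked, and still so for the second after the job is handed in, with the robot touching nothing.
It also fails if it takes over 72 s, if anything falls off the work surface, if the arm or the gripper's body presses on something with over 40 N, if the wrist force passes 120 N, or if a joint passes its speed limit or range.

## Working session

There is one attempt and no reset: what is moved stays moved. The work goes in short steps, Python scripts to look and compute and a tool call to move; the robot and the scene stay as the last step left them, time stands still between calls to the robot, and variables do not carry over. Pictures are saved under pics/ and viewed, and the job is handed in when it is done.

Besides the shell and the picture viewer there is one more tool, called after "Call:" as name(argument=value, ...) on one line, values as JSON. drive_tool: Moves the arm, as the interface text tells. Its arguments: {"type":"object","properties":{"plan":{"type":"array"},"grip_force":{"type":"number"}},"required":["plan"]}

```bash
mkdir -p pics; ls
python3 - <<'E'
from workcell import r
import cv2,numpy as np
print(r.state())
for n in ["scene","side"]:
    im,d=r.capture(n); cv2.imwrite(f"pics/{n}0.png",im[:,:,::-1]); np.save(f"pics/{n}0.npy",d)
    p=r.camera_params(n); print(n,p)
    np.savez(f"pics/{n}0.npz",**{k:v for k,v in p.items() if k in("mtx","cam_to_world")})
E
```

```text
pics
{'clock': 0.0, 'joint_pos': array([-1.50505663e-01,  2.07418770e-01,  1.54292082e+00, -1.80939941e-05,
        1.39349016e+00, -1.50469934e-01]), 'qd': array([ 0.00034185, -0.0015566 , -0.00017296, -0.00032259, -0.00028583,
        0.00016429]), 'joint_torque': array([-8.39226868e-05, -3.70882022e+01, -2.81415099e+01,  6.96549774e-02,
        3.60915181e-02, -1.71865345e-04]), 'tool_pos': array([5.74206396e+02, 9.96232346e-02, 2.04307222e+02]), 'orientation': array([ 7.07117835e-01,  7.07094842e-01, -6.70585296e-04, -8.95290396e-04]), 'force': array([-0.61644379, -0.2804229 , -0.04327986]), 'ft_torque': array([0.00891672, 0.0949227 , 0.04495817]), 'grip_width': 93.6834978686704}
scene {'mtx': array([[383.12583994,   0.        , 323.05346796],
       [  0.        , 383.12583994, 203.41431772],
       [  0.        ,   0.        ,   1.        ]]), 'cam_to_world': array([[-8.80498397e-01, -3.30581955e-01,  3.39761893e-01,
         9.05744631e+02],
       [ 4.73823729e-01, -6.35829829e-01,  6.09271288e-01,
         5.42026629e+02],
       [ 1.46166527e-02,  6.97449639e-01,  7.16484720e-01,
         7.76768286e+02],
       [ 0.00000000e+00,  0.00000000e+00,  0.00000000e+00,
         1.00000000e+00]])}
side {'mtx': array([[370.501294  ,   0.        , 320.48753238],
       [  0.        , 370.501294  , 198.38406959],
       [  0.        ,   0.        ,   1.        ]]), 'cam_to_world': array([[ 8.87286287e-01,  2.30167449e-01, -3.99682361e-01,
         1.50264729e+02],
       [-4.61209060e-01,  4.48496603e-01, -7.65595846e-01,
        -8.92768706e+02],
       [ 3.04093803e-03,  8.63639822e-01,  5.04100199e-01,
         6.07859890e+02],
       [ 0.00000000e+00,  0.00000000e+00,  0.00000000e+00,
         1.00000000e+00]])}
```

View pics/scene0.png

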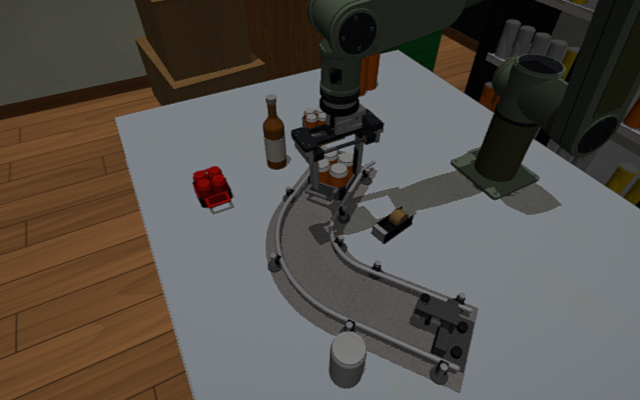

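View pics/side0.png

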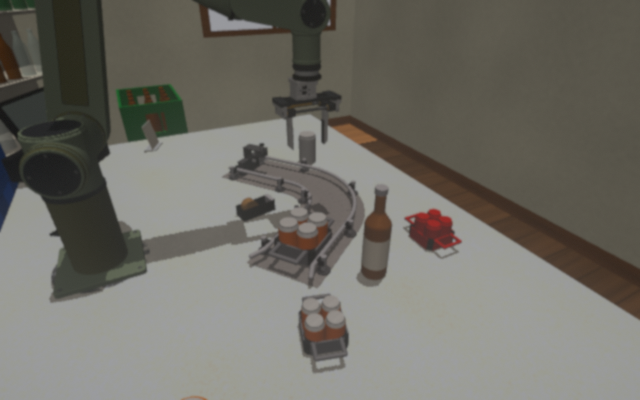

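The scene shows the lane with a caddy in its infeed (~335,170), a second grey caddy behind it (~315,120), a red one (212,187), the bottle (275,130), the can (347,360) and the tape (395,225). The side view shows the two grey caddies at (303,230) and (323,325). Next I'll make an orthographic view.

```bash
cat > h.py <<'E'
import numpy as np,cv2
def load(n,i=0):
    im=cv2.imread(f"pics/{n}{i}.png"); d=np.load(f"pics/{n}{i}.npy"); p=np.load(f"pics/{n}{i}.npz"); return im,d,p["mtx"],p["cam_to_world"]
def pts(d,K,T):
    v,u=np.mgrid[:d.shape[0],:d.shape[1]]
    X=(u-K[0,2])/K[0,0]*d; Y=-(v-K[1,2])/K[1,1]*d
    P=np.stack([X,Y,-d,np.ones_like(d)],-1)@T.T
    return P[...,:3]
def ortho(im,K,T,z,x0,x1,y0,y1,s):
    # image up = +x, left=+y
    H=int((x1-x0)*s);W=int((y1-y0)*s)
    r,c=np.mgrid[:H,:W]
    x=x1-r/s; y=y1-c/s
    P=np.stack([x,y,np.full_like(x,z),np.ones_like(x)],-1)@np.linalg.inv(T).T
    u=K[0,0]*P[...,0]/-P[...,2]+K[0,2]; v=K[1,1]*-P[...,1]/-P[...,2]+K[1,2]
    return cv2.remap(im,u.astype(np.float32),v.astype(np.float32),cv2.INTER_LINEAR)
E
python3 - <<'E'
from h import *
for n in["scene","side"]:
    im,d,K,T=load(n)
    P=pts(d,K,T); print(n,[np.round(P[v,u]) for v,u in [(300,200),(200,500),(350,250)]])
    o=ortho(im,K,T,28,200,850,-450,400,0.9)
    for y in range(-400,400,100): cv2.putText(o,str(y),(int((400-y)*.9),10),0,.35,(0,0,255));cv2.line(o,(int((400-y)*.9),12),(int((400-y)*.9),20),(0,0,255))
    for x in range(200,850,100): cv2.putText(o,str(x),(0,int((850-x)*.9)),0,.35,(0,0,255))
    cv2.imwrite(f"pics/o_{n}.png",o)
E
```

```text
scene [array([929.,  21.,  -0.]), array([ 78., 104.,  -1.]), array([870., 182.,  -1.])]
side [array([ 189., -245.,    2.]), array([2272.,  490., -689.]), array([ 247., -419.,    1.])]
```

View pics/o_scene.png

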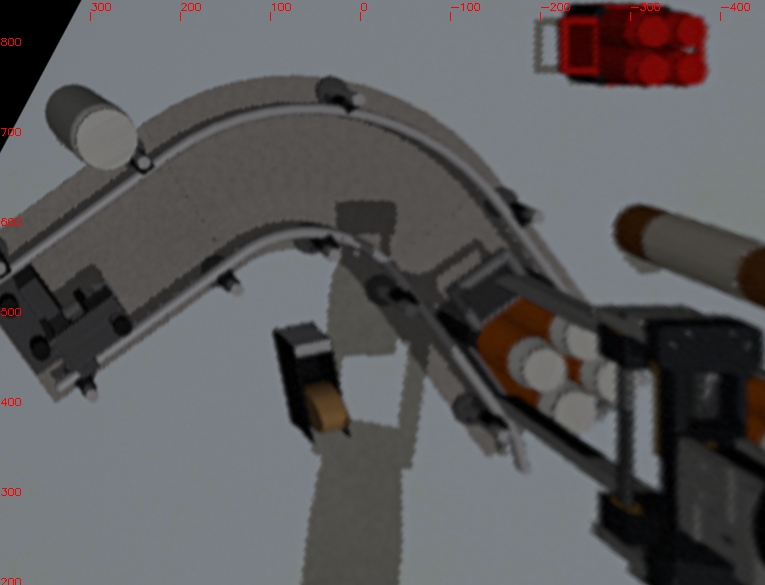

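View pics/o_side.png

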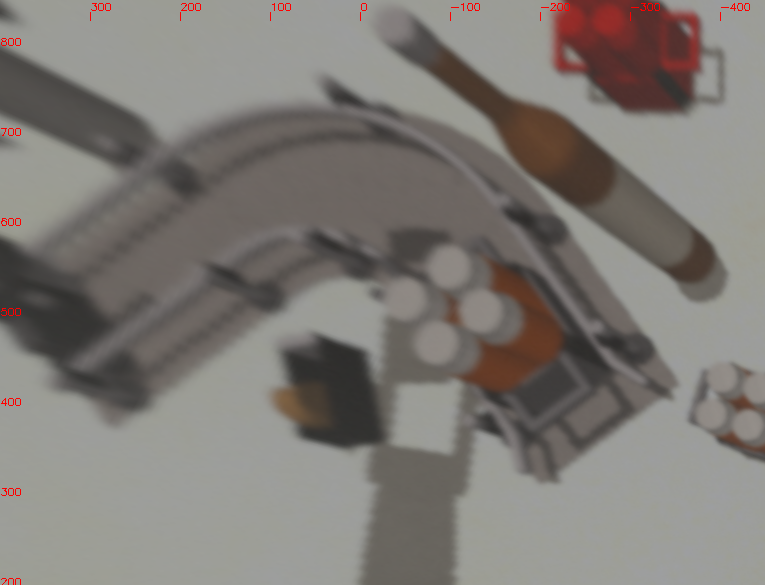

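```bash
cat >> h.py <<'E'
def clx(s):
    # centreline: s from -215.. ; returns pos, heading (lane frame)
    L=195*np.pi/2
    if s<0: return np.array([s,0.]),0.
    if s<L: a=s/195; return np.array([195*np.sin(a),195-195*np.cos(a)]),a
    return np.array([195,195+s-L]),np.pi/2
def lane2w(p,L):
    c,s=np.cos(L[2]),np.sin(L[2]); p=np.asarray(p); return np.stack([L[0]+c*p[...,0]-s*p[...,1],L[1]+s*p[...,0]+c*p[...,1]],-1)
def rail(off,s0=-215,s1=195*np.pi/2+250,n=300):
    out=[]
    for s in np.linspace(s0,s1,n):
        p,a=clx(s); out.append(p+off*np.array([-np.sin(a),np.cos(a)]))
    return np.array(out)
def proj(P,K,T):
    P=np.c_[P,np.ones(len(P))]@np.linalg.inv(T).T
    return np.c_[K[0,0]*P[:,0]/-P[:,2]+K[0,2],K[1,1]*P[:,1]/P[:,2]+K[1,2]]
E
cat > fit.py <<'E'
from h import *
from scipy.optimize import least_squares
from scipy.spatial import cKDTree
# refine automatically from depth: points with z in 26..36 near rails
im,d,K,T=load("scene")
P=pts(d,K,T).reshape(-1,3)
O=[(10,265),(150,160),(320,108),(500,195)];I=[(110,357),(310,232),(400,270),(510,410)]
w=lambda l:np.array([[850-v/.9,400-u/.9] for u,v in l])
A,B=cKDTree(rail(-68.5)),cKDTree(rail(68.5))
def inv(p,L):
    c,s=np.cos(L[2]),np.sin(L[2]); q=p-np.array(L[:2]); return np.c_[c*q[:,0]+s*q[:,1],-s*q[:,0]+c*q[:,1]]
def f(L,o,i): return np.r_[A.query(inv(o,L))[0],B.query(inv(i,L))[0]]
r0=least_squares(f,[550,-130,1.0],args=(w(O),w(I))); print(r0.x,r0.fun.round(1))
L=r0.x
for k in range(4):
    m=(P[:,2]>29)&(P[:,2]<38)
    Q=P[m][:,:2]; q=inv(Q,L)
    da=A.query(q)[0]; db=B.query(q)[0]; t=10 if k<2 else 6
    o=Q[da<t]; i=Q[db<t]
    g=least_squares(f,L,args=(o,i),loss='soft_l1'); L=g.x
    print(len(o),len(i),L,np.abs(g.fun).mean())
np.save("lane.npy",L)
for n in["scene","side"]:
    im,d,K,T=load(n)
    for off in(-68.5,68.5):
        w=lane2w(rail(off),L); p=proj(np.c_[w,np.full(len(w),28)],K,T)
        for a in p: cv2.circle(im,(int(a[0]*4),int(a[1]*4)),2,(0,255,0),-1,shift=2)
    cv2.imwrite(f"pics/fit_{n}.png",cv2.resize(im[60:,180:500] if n=="scene" else im[130:340,200:400],None,fx=2 if n=="scene" else 3,fy=2 if n=="scene" else 3)[:600])
E
python3 fit.py
```

```text
[ 587.10943391 -102.99680983    0.64362133] [6.5 6.4 3.5 1.4 5.1 4.3 0.8 3.9]
1395 887 [582.44788225 -98.97771672   0.63293851] 3.107126553683992
1486 1008 [580.79707429 -97.95495747   0.62944133] 3.092113792275426
1404 920 [581.08527429 -97.1594987    0.63077852] 2.729798449286289
1391 912 [581.08379084 -97.12780933   0.63061886] 2.696437664275139
```

```bash
sleep 1
```

```text
(no output)
```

View pics/fit_scene.png

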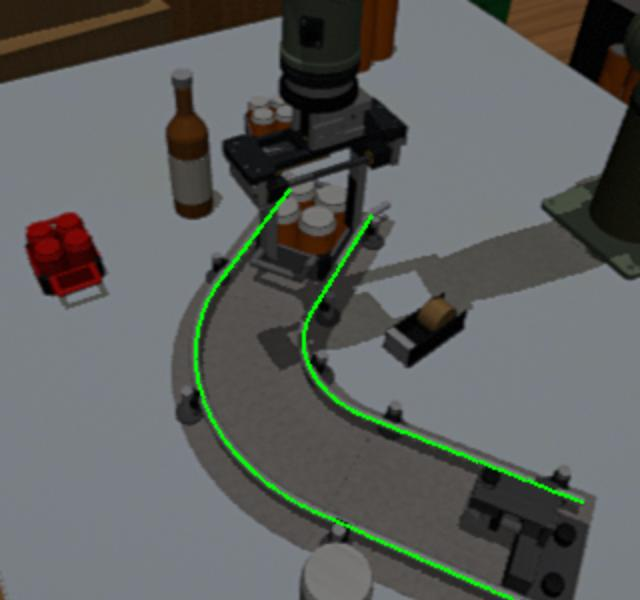

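View pics/fit_side.png

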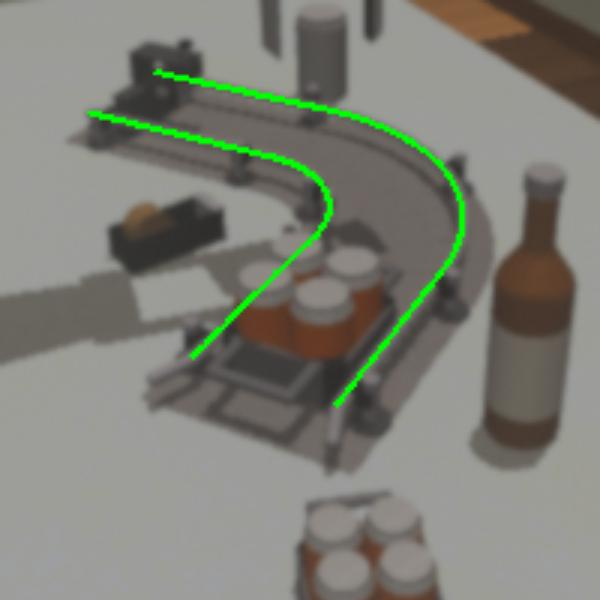

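Run:
```python
from h import *
L=np.load("lane.npy")
im,d,K,T=load("side")
P=pts(d,K,T); 
def inv(p,L):
    c,s=np.cos(L[2]),np.sin(L[2]); q=p-np.array(L[:2]); return np.c_[c*q[:,0]+s*q[:,1],-s*q[:,0]+c*q[:,1]]
Q=P.reshape(-1,3); q=np.c_[inv(Q[:,:2],L),Q[:,2]]
m=(q[:,2]>84)&(q[:,2]<100)&(abs(q[:,1])<65)&(q[:,0]>-260)&(q[:,0]<100)
print("lids",m.sum(),q[m].min(0),q[m].max(0),q[m].mean(0))
m=(q[:,2]>35)&(q[:,2]<50)&(abs(q[:,1])<50)&(q[:,0]>-330)&(q[:,0]<-60)
h,e=np.histogram(q[m][:,0],bins=np.arange(-300,-50,5)); print([(int(a),int(b)) for a,b in zip(e,h) if b])
# other caddy lids
m=(Q[:,2]>60)&(Q[:,2]<110)&(Q[:,0]>200)&(Q[:,0]<500)&(Q[:,1]<-300)&(Q[:,1]>-600)
print(m.sum(), Q[m].min(0),Q[m].max(0))
c=cv2.resize(im[190:280,220:350],None,fx=5,fy=5,interpolation=cv2.INTER_CUBIC)
# overlay prediction axes: bars for centre guess
cv2.imwrite("pics/c1.png",c)
c=cv2.resize(im[280:370,270:380],None,fx=5,fy=5,interpolation=cv2.INTER_CUBIC);cv2.imwrite("pics/c2.png",c)
```

```text
lids 785 [-192.1543612   -54.95016875   84.00794924] [-89.55816231  45.12735816  95.84184873] [-146.15631519   -7.05866771   91.17109048]
[(-250, 4), (-245, 103), (-240, 48), (-235, 17), (-230, 11), (-225, 13), (-220, 18), (-215, 14), (-210, 16), (-205, 13), (-200, 111), (-195, 49), (-190, 36), (-185, 17), (-180, 10), (-175, 8), (-140, 1), (-135, 10), (-130, 3), (-85, 2), (-75, 3), (-70, 4), (-65, 5)]
1077 [ 342.87573248 -495.03731601   60.02841961] [ 428.10353444 -409.74872422   72.13235699]
```

View pics/c1.png

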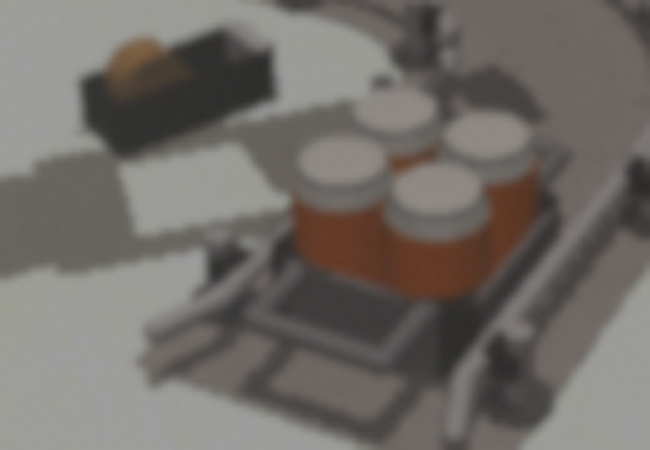

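Run:
```python
from h import *
L=np.load("lane.npy")
def inv(p,L):
    c,s=np.cos(L[2]),np.sin(L[2]); q=p-np.array(L[:2]); return np.c_[c*q[:,0]+s*q[:,1],-s*q[:,0]+c*q[:,1]]
im,d,K,T=load("side")
def ray(u,v,z):
    D=T[:3,:3]@np.array([(u-K[0,2])/K[0,0],-(v-K[1,2])/K[1,1],-1]); o=T[:3,3]; return o+D*(z-o[2])/D[2]
for u,v,z in [(271,252.4,43),(298,262,43)]:
    w=ray(u,v,z); print(w,inv(w[None,:2],L))
# check where rails are in the side depth, lateral
P=pts(d,K,T).reshape(-1,3);q=np.c_[inv(P[:,:2],L),P[:,2]]
for lo,hi in[(60,80),(-80,-60)]:
    m=(q[:,0]>-215)&(q[:,0]<-60)&(q[:,1]>lo)&(q[:,1]<hi)&(q[:,2]>30)&(q[:,2]<37); print(m.sum(),np.median(q[m],0))
# lids circles: yaw via minAreaRect
m=(q[:,2]>88)&(q[:,2]<100)&(abs(q[:,1])<65)&(q[:,0]>-260)&(q[:,0]<0)
import cv2
Z=q[m][:,:2]
print(np.round(cv2.kmeans(Z.astype(np.float32),4,None,(3,100,.01),5,cv2.KMEANS_PP_CENTERS)[2],1))
# bystanders
im,d,K,T=load("scene");P=pts(d,K,T).reshape(-1,3)
for nm,(x0,x1,y0,y1,z0,z1) in dict(bottle=(540,760,-330,-150,60,240),can=(600,760,200,400,100,120)).items():
    m=(P[:,0]>x0)&(P[:,0]<x1)&(P[:,1]>y0)&(P[:,1]<y1)&(P[:,2]>z0)&(P[:,2]<z1);print(nm,m.sum(),P[m].mean(0),P[m].min(0),P[m].max(0))
```

```text
[ 372.12716661 -210.17820969   43.        ] [[-235.42605236   31.90356878]]
[ 415.40150707 -272.50492267   43.        ] [[-237.22559548  -43.95188151]]
61 [-195.84341104   65.74590535   34.40178148]
211 [-144.31550563  -72.63099942   33.97468775]
[[-115.7  -31.9]
 [-169.1  -31.9]
 [-115.9   21.2]
 [-169.1   21.4]]
bottle 700 [ 587.15095401 -317.67426069  130.1161939 ] [ 554.34479155 -329.9646196    60.47486638] [ 613.00811468 -305.58729151  236.04349185]
can 1075 [721.8424024  315.86150659 112.77781801] [688.44935228 282.17667909 100.02080894] [751.99351003 344.58778771 118.48331481]
```

Call:
drive_tool(plan=[{"dx": -3,"dy": -2.35,"gripper": 0.32},{"dx": -3,"dy": -2.35},{"dx": -3,"dy": -2.35},{"dx": -3,"dy": -2.35},{"dx": -3,"dy": -2.35},{"dx": -3,"dy": -2.35},{"dx": -3,"dy": -2.35},{"dx": -3,"dy": -2.35},{"spin": -0.105},{"spin": -0.105},{"spin": -0.105},{"spin": -0.105},{"spin": -0.105},{"spin": -0.105},{"dx": 0}])

```text
schema error: expected keys dx, dy, dz, spin, gripper
```

Run:
```python
from workcell import r
import cv2,numpy as np
from scipy.spatial.transform import Rotation as R
s=r.state();print(s['clock'],s['tool_pos'],R.from_quat(s['orientation']).as_matrix().round(3),s['joint_pos'],s['force'],s['grip_width'])
for n in ["wrist","scene"]:
    p=r.camera_params(n)
    im,d=r.capture(n); cv2.imwrite(f"pics/{n}1.png",im[:,:,::-1]); np.save(f"pics/{n}1.npy",d)
    np.savez(f"pics/{n}1.npz",**{k:v for k,v in p.items() if k in("mtx","cam_to_world")})
```

```text
0.1 [5.74266417e+02 9.87391094e-02 2.04416127e+02] [[ 0.     1.    -0.002]
 [ 1.    -0.     0.   ]
 [ 0.    -0.002 -1.   ]] [-1.50508928e-01  2.07324663e-01  1.54280384e+00  1.15636669e-05
  1.39351775e+00 -1.50499026e-01] [ 0.56845399 -0.09107328 -0.36505091] 94.1340849591606
```

View pics/wrist1.png

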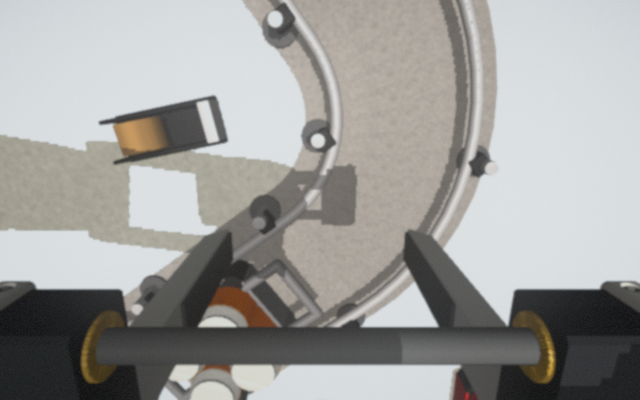

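View pics/scene1.png

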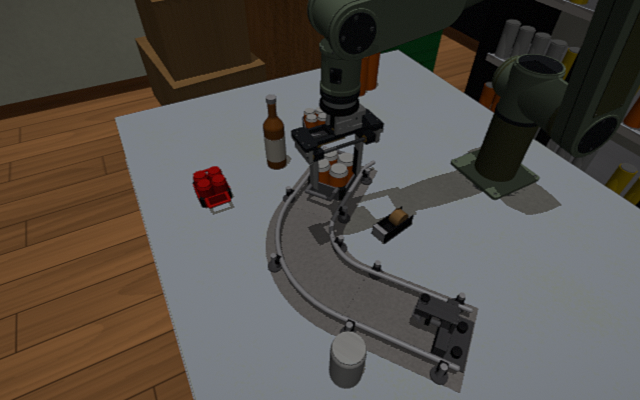

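The call was refused because every row needs all its keys. The wrist view shows the jaws along world x, with the caddy's front handle at about (285,290). I'll resend the move with full rows.

Call:
drive_tool(plan=[{"dx": -3,"dy": -2.35,"dz": 0,"spin": 0,"gripper": 0.32},{"dx": -3,"dy": -2.35,"dz": 0,"spin": 0,"gripper": 0.32},{"dx": -3,"dy": -2.35,"dz": 0,"spin": 0,"gripper": 0.32},{"dx": -3,"dy": -2.35,"dz": 0,"spin": 0,"gripper": 0.32},{"dx": -3,"dy": -2.35,"dz": 0,"spin": 0,"gripper": 0.32},{"dx": -3,"dy": -2.35,"dz": 0,"spin": 0,"gripper": 0.32},{"dx": -3,"dy": -2.35,"dz": 0,"spin": 0,"gripper": 0.32},{"dx": -3,"dy": -2.35,"dz": 0,"spin": 0,"gripper": 0.32},{"dx": 0,"dy": 0,"dz": 0,"spin": -0.105,"gripper": 0.32},{"dx": 0,"dy": 0,"dz": 0,"spin": -0.105,"gripper": 0.32},{"dx": 0,"dy": 0,"dz": 0,"spin": -0.105,"gripper": 0.32},{"dx": 0,"dy": 0,"dz": 0,"spin": -0.105,"gripper": 0.32},{"dx": 0,"dy": 0,"dz": 0,"spin": -0.105,"gripper": 0.32},{"dx": 0,"dy": 0,"dz": 0,"spin": -0.105,"gripper": 0.32},{"dx": 0,"dy": 0,"dz": 0,"spin": 0,"gripper": 0.32}])

```text
clock: 1.45
tool_pos: [386.8, -239.9, 205.3]
orientation: [0.453, 0.892, 0.0, -0.0]
force: [0.2, 0.6, 0.3]
grip_width: 29.8
```

```bash
cat > cap.py <<'E'
import sys
from workcell import r
import cv2,numpy as np
from scipy.spatial.transform import Rotation as R
s=r.state();print(s['clock'],s['tool_pos'].round(1),R.from_quat(s['orientation']).as_matrix().round(3).tolist(),s['joint_pos'].round(2),s['force'].round(1),s['grip_width'])
for n in sys.argv[2:]:
    p=r.camera_params(n)
    im,d=r.capture(n); i=sys.argv[1]; cv2.imwrite(f"pics/{n}{i}.png",im[:,:,::-1]); np.save(f"pics/{n}{i}.npy",d)
    np.savez(f"pics/{n}{i}.npz",**{k:v for k,v in p.items() if k in("mtx","cam_to_world")})
E
python3 cap.py 2 wrist scene
```

```text
1.45 [ 386.8 -239.9  205.3] [[-0.59, 0.807, -0.0], [0.807, 0.59, 0.0], [0.0, -0.0, -1.0]] [-0.75 -0.05  1.82 -0.    1.37 -1.38] [0.2 0.6 0.3] 29.82877922029749
```

View pics/wrist2.png

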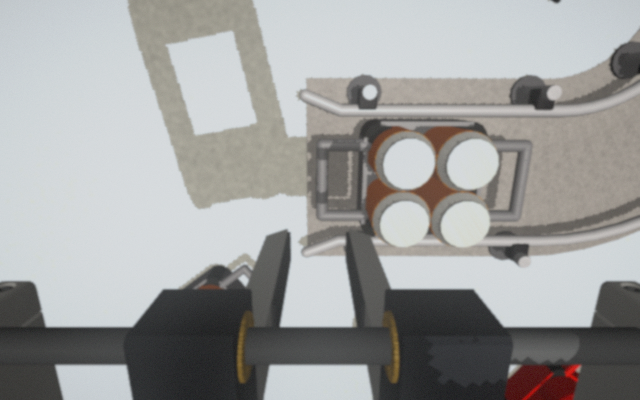

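View pics/scene2.png

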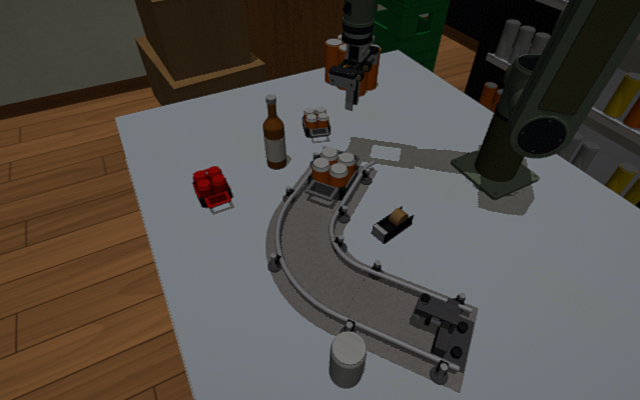

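The wrist view shows the rear crossbar at u≈322, v≈142 to 212, with the tool nearly above it. The scene now shows the caddy clearly at about (333,175).

```bash
python3 - <<'E'
from h import *
L=np.load("lane.npy")
def inv(p,L):
    c,s=np.cos(L[2]),np.sin(L[2]); q=p-np.array(L[:2]); return np.c_[c*q[:,0]+s*q[:,1],-s*q[:,0]+c*q[:,1]]
im,d,K,T=load("wrist",2)
def ray(u,v,z):
    D=T[:3,:3]@np.array([(u-K[0,2])/K[0,0],-(v-K[1,2])/K[1,1],-1]); o=T[:3,3]; return o+D*(z-o[2])/D[2]
print("cam",T[:3,3],np.load("pics/wrist2.npz")["mtx"][0])
for nm,u,v,z in [("barL",322,145,42),("barR",322,212,42),("fbarL",525,145,42),("fbarR",525,215,42)]:
    w=ray(u,v,z); print(nm,w.round(1),inv(w[None,:2],L).round(1))
def stats(n,i):
    im,d,K,T=load(n,i)
    P=pts(d,K,T).reshape(-1,3);q=np.c_[inv(P[:,:2],L),P[:,2]]
    for lo,hi in[(60,80),(-80,-60)]:
        m=(q[:,0]>-170)&(q[:,0]<-30)&(q[:,1]>lo)&(q[:,1]<hi)&(q[:,2]>31)&(q[:,2]<37); print(n,m.sum(),np.median(q[m],0).round(1))
    m=(q[:,2]>87)&(q[:,2]<100)&(abs(q[:,1])<65)&(q[:,0]>-260)&(q[:,0]<0)
    Z=q[m][:,:2]
    C=cv2.kmeans(Z.astype(np.float32),4,None,(3,100,.01),5,cv2.KMEANS_PP_CENTERS)[2]; print(C.round(1).tolist(),C.mean(0))
stats("wrist",2);stats("scene",2)
c=cv2.resize(im[120:230,290:390],None,fx=5,fy=5,interpolation=cv2.INTER_CUBIC);cv2.imwrite("pics/c3.png",c)
E
sed -i 's/im,d,K,T=load("scene")/im,d,K,T=load("scene",2)/' fit.py; sed -i 's/im,d,K,T=load(n)/im,d,K,T=load(n,2 if n=="scene" else 0)/;s/"lane.npy"/"lane2.npy"/' fit.py; python3 fit.py|tail -1
```

```text
cam [ 339.97930147 -176.56398927  383.91000906] [353.40416621   0.         317.78733856]
barL [ 369.5 -211.    42. ] [[-238.    32.8]]
barR [ 409.9 -265.8   42. ] [[-237.7  -35.3]]
fbarL [527.7 -95.3  42. ] [[-42.  33.]]
fbarR [ 578.8 -146.2   42. ] [[-30.7 -38.3]]
wrist 1439 [-97.8  65.5  32.7]
wrist 500 [-60.9 -72.3  32.7]
[[-167.0, -28.799999237060547], [-113.69999694824219, 24.0], [-166.89999389648438, 24.399999618530273], [-113.80000305175781, -29.100000381469727]] [-140.36693     -2.3794246]
scene 96 [-92.7  67.9  32.9]
scene 66 [-75.  -69.5  32.7]
[[-161.10000610351562, -27.200000762939453], [-107.0999984741211, -26.799999237060547], [-160.0, 26.700000762939453], [-106.5999984741211, 26.200000762939453]] [-133.70068      -0.29459906]
1422 918 [581.76174872 -96.37898466   0.633854  ] 2.7133023523566053
```

View pics/c3.png

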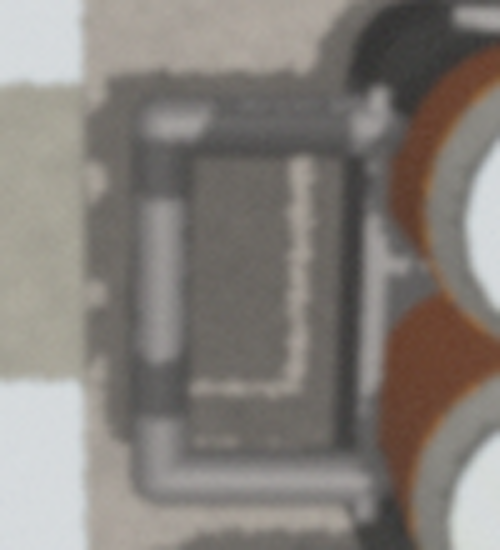

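```bash
cat > fit2.py <<'E'
from h import *
from scipy.optimize import least_squares
from scipy.spatial import cKDTree
A,B=cKDTree(rail(-68.5)),cKDTree(rail(68.5))
def inv(p,L):
    c,s=np.cos(L[2]),np.sin(L[2]); q=p-np.array(L[:2]); return np.c_[c*q[:,0]+s*q[:,1],-s*q[:,0]+c*q[:,1]]
def f(L,o,i): return np.r_[A.query(inv(o,L))[0],B.query(inv(i,L))[0]]
def fit(srcs):
    Q=[]
    for n,k in srcs:
        im,d,K,T=load(n,k)
        P=pts(d,K,T); 
        if n=="wrist": P=P[:270]
        P=P.reshape(-1,3); Q.append(P[(P[:,2]>30)&(P[:,2]<37)][:,:2])
    Q=np.concatenate(Q); L=np.load("lane.npy")
    for k in range(5):
        q=inv(Q,L)
        inr=(abs(q[:,0])<1e9)
        t=9 if k<3 else 6.5
        # only region within rail span, exclude caddy & endstop
        ok=~((q[:,1]>330)|((q[:,0]<-215)))
        o=Q[ok&(A.query(q)[0]<t)]; i=Q[ok&(B.query(q)[0]<t)]
        g=least_squares(f,L,args=(o,i),loss='soft_l1'); L=g.x
    print(srcs,len(o),len(i),L.round(4),np.abs(g.fun).mean().round(2)); return L
if __name__=="__main__":
    fit([("scene",2)]);fit([("side",0)]);fit([("wrist",1)]);fit([("wrist",1),("wrist",2)])
E
python3 fit2.py
```

```text
[('scene', 2)] 1045 690 [581.4646 -97.1384   0.6331] 2.77
[('side', 0)] 523 245 [ 577.8864 -105.6365    0.6329] 2.77
[('wrist', 1)] 2728 3456 [582.4213 -98.8122   0.658 ] 2.85
[('wrist', 1), ('wrist', 2)] 4515 6790 [ 579.0749 -101.938     0.6361] 2.82
```

Call:
drive_tool(plan=[{"dx": 0,"dy": 0.25,"dz": 2.3,"spin": 0,"gripper": 0.32},{"dx": 0,"dy": 0,"dz": 2.3,"spin": 0,"gripper": 0.32},{"dx": 0,"dy": 0,"dz": 2.3,"spin": 0,"gripper": 0.32},{"dx": 0,"dy": 0,"dz": 2.3,"spin": 0,"gripper": 0.32},{"dx": 0,"dy": 0,"dz": 2.3,"spin": 0,"gripper": 0.32},{"dx": 0,"dy": 0,"dz": 2.3,"spin": 0,"gripper": 0.32},{"dx": 0,"dy": 0,"dz": 2.3,"spin": 0,"gripper": 0.32},{"dx": 0,"dy": 0,"dz": 0,"spin": 0,"gripper": 0.32}])

```text
clock: 2.22
tool_pos: [385.8, -235.6, 40.3]
orientation: [0.454, 0.891, 0.001, -0.005]
force: [-1.3, 0.1, -0.4]
grip_width: 30.0
```

```bash
python3 cap.py 3 wrist side
```

```text
2.2167 [ 385.8 -235.6   40.3] [[-0.587, 0.809, -0.007], [0.809, 0.587, 0.006], [0.009, -0.002, -1.0]] [-0.74  0.17  1.97 -0.    1.01 -1.37] [-1.3  0.1 -0.4] 29.968538422417833
```

View pics/wrist3.png

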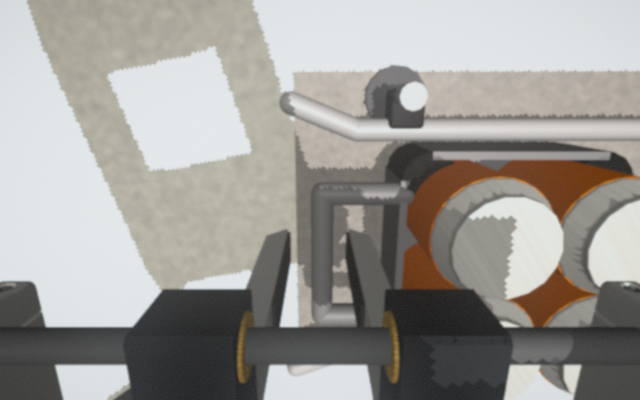

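```bash
python3 -c "
from h import *
im=cv2.imread('pics/side3.png');cv2.imwrite('pics/c4.png',cv2.resize(im[180:330,200:380],None,fx=4,fy=4,interpolation=cv2.INTER_CUBIC))"
```

```text
(no output)
```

View pics/c4.png

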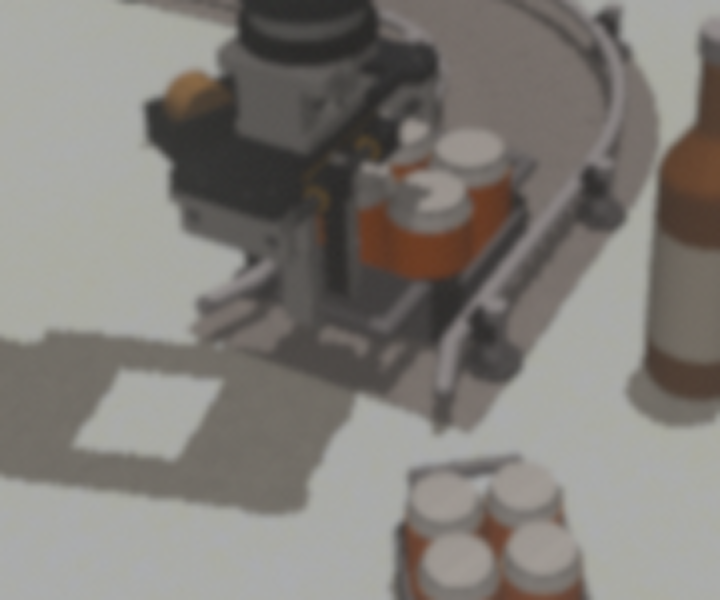

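The bar at u≈322 lies between the fingers. I'll go down the last 19 mm and let the arm settle.

Call:
drive_tool(plan=[{"dx": 0,"dy": 0,"dz": 1.0,"spin": 0,"gripper": 0.32},{"dx": 0,"dy": 0,"dz": 0.95,"spin": 0,"gripper": 0.32},{"dx": 0,"dy": 0,"dz": 0,"spin": 0,"gripper": 0.32},{"dx": 0,"dy": 0,"dz": 0,"spin": 0,"gripper": 0.32}])

```text
clock: 2.65
tool_pos: [388.9, -238.4, 24.9]
orientation: [0.453, 0.891, 0.0, -0.0]
force: [-0.2, -0.2, -0.7]
grip_width: 29.7
```

```bash
python3 cap.py x
```

```text
2.65 [ 388.9 -238.4   24.9] [[-0.589, 0.808, -0.0], [0.808, 0.589, 0.0], [0.0, -0.0, -1.0]] [-0.74  0.2   1.98 -0.    0.97 -1.37] [-0.2 -0.2 -0.7] 29.662625484442835
```

Call:
drive_tool(plan=[{"dx": 0,"dy": 0,"dz": 0.35,"spin": 0,"gripper": 0.32},{"dx": 0,"dy": 0,"dz": 0,"spin": 0,"gripper": 0.2},{"dx": 0,"dy": 0,"dz": 0,"spin": 0,"gripper": 0.14},{"dx": 0,"dy": 0,"dz": 0,"spin": 0,"gripper": 0.05},{"dx": 0,"dy": 0,"dz": 0,"spin": 0,"gripper": 0.05},{"dx": 0,"dy": 0,"dz": 0,"spin": 0,"gripper": 0.05}], grip_force=20)

```text
clock: 3.15
tool_pos: [389.5, -238.5, 21.6]
orientation: [0.453, 0.891, 0.0, 0.0]
force: [2.0, 0.6, -0.3]
grip_width: 11.0
```

```bash
python3 cap.py 4 wrist
cat > path.py <<'E'
from h import *
from scipy.optimize import minimize
from scipy.spatial import cKDTree
# max-clearance caddy pose for each s (lane frame): centre, heading
th=np.linspace(0,np.pi/2,8)
O=[]
for k,(sx,sy) in enumerate([(1,1),(-1,1),(-1,-1),(1,-1)]):
    a=th+k*np.pi/2; O+=[(44*sx+15*np.cos(t),44*sy+15*np.sin(t)) for t in a]
O+= [(x,59*g) for x in np.linspace(-40,40,9) for g in(1,-1)]
O=np.array(O)
def offs(p):
    x,y=p[:,0],p[:,1]; r=195-np.hypot(x,y-195)
    return np.where((x<0)&(y<195),y, np.where(y>195,195-x,r))
def clear(q):
    c,s=np.cos(q[2]),np.sin(q[2]); P=np.c_[q[0]+c*O[:,0]-s*O[:,1],q[1]+s*O[:,0]+c*O[:,1]]
    return 62.5-np.abs(offs(P)).max()
def pose(s):
    p,a=clx(s); n=np.array([-np.sin(a),np.cos(a)])
    f=lambda v:-clear([*(p+n*v[0]),a+v[1]/60])
    best=min((minimize(f,v0,method="Nelder-Mead",options=dict(xatol=.01,fatol=.005)) for v0 in([0,0],[2,3],[2,-3],[1,0])),key=lambda g:g.fun)
    v=best.x; q=p+n*v[0]; h=a+v[1]/60
    return q,h,-best.fun,v
if __name__=="__main__":
    out=[]
    for s in range(-145,400,15):
        q,h,cl,v=pose(s); b=q-99*np.array([np.cos(h),np.sin(h)]); out.append([s,*b,h,cl]); print(s,b.round(1),round(h,3),round(cl,2),v.round(2))
    np.save("path.npy",np.array(out))
E
python3 path.py
```

```text
3.15 [ 389.5 -238.5   21.6] [[-0.589, 0.808, 0.001], [0.808, 0.589, 0.0], [-0.001, 0.001, -1.0]] [-0.74  0.21  1.98  0.    0.96 -1.37] [ 2.   0.6 -0.3] 10.960467628605494
-145 [-244.    0.] 0.0 3.5 [0. 0.]
-130 [-229.    0.] 0.0 3.5 [0. 0.]
-115 [-214.    0.] 0.0 3.5 [0. 0.]
-100 [-199.    0.] 0.0 3.5 [0. 0.]
-85 [-184.    0.] 0.0 3.5 [0. 0.]
-70 [-169.    0.] 0.0 3.5 [0. 0.]
-55 [-154.    0.] 0.0 3.5 [0. 0.]
-40 [-139.   -0.] 0.0 3.48 [0.01 0.01]
-25 [-124.    -0.7] 0.008 3.22 [0.1  0.51]
-10 [-109.    -2.4] 0.029 2.73 [0.48 1.72]
5 [-93.8  -5. ] 0.064 2.13 [1.25 2.29]
20 [-78.6  -8.4] 0.114 1.69 [1.81 0.69]
35 [-63.  -12.6] 0.179 1.48 [2.02 0.  ]
50 [-46.8 -16.8] 0.256 1.48 [2.02 0.  ]
65 [-30.4 -19.8] 0.333 1.48 [2.02 0.  ]
80 [-13.8 -21.5] 0.41 1.48 [2.02 0.  ]
95 [  2.9 -21.9] 0.487 1.48 [2.02 0.  ]
110 [ 19.5 -21. ] 0.564 1.48 [2.02 0.  ]
125 [ 36.1 -18.9] 0.641 1.48 [2.02 0.  ]
140 [ 52.4 -15.5] 0.718 1.48 [2.02 0.  ]
155 [ 68.4 -10.8] 0.795 1.48 [2.02 0.  ]
170 [84. -5.] 0.872 1.48 [2.02 0.  ]
185 [99.1  2.1] 0.949 1.48 [ 2.02 -0.  ]
200 [113.7  10.3] 1.026 1.48 [2.02 0.  ]
215 [127.5  19.6] 1.103 1.48 [2.02 0.  ]
230 [140.6  29.9] 1.18 1.48 [2.02 0.  ]
245 [152.9  41.2] 1.256 1.48 [2.02 0.  ]
260 [164.3  53.4] 1.333 1.48 [2.02 0.  ]
275 [174.6  66.4] 1.409 1.5 [ 2.   -0.06]
290 [182.7  80.4] 1.471 1.79 [ 1.72 -1.  ]
305 [188.6  94.8] 1.517 2.25 [ 1.03 -2.83]
320 [192.5 109.7] 1.549 2.84 [ 0.32 -1.33]
335 [194.4 124.7] 1.565 3.3 [ 0.04 -0.32]
350 [195.  139.7] 1.571 3.5 [0. 0.]
365 [195.  154.7] 1.571 3.5 [0. 0.]
380 [195.  169.7] 1.571 3.5 [0. 0.]
395 [195.  184.7] 1.571 3.5 [0. 0.]
```

View pics/wrist4.png

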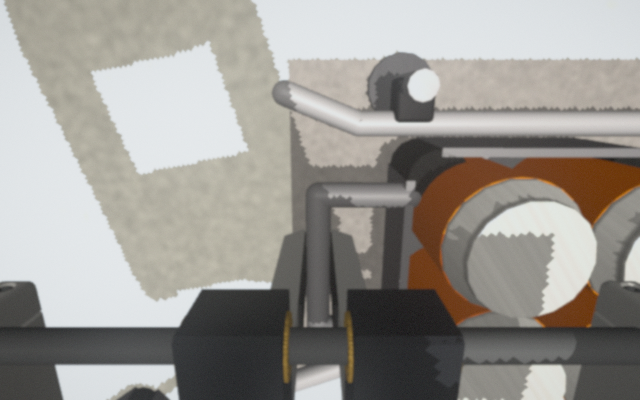

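Gripped. I'll measure the caddy's gap to the left rail in the wrist view itself, which avoids the calibration bias.

```bash
cat > gap.py <<'E'
from h import *
import sys
im,d,K,T=load("wrist",sys.argv[1]); x,y,psi=map(float,sys.argv[2:5])
P=pts(d,K,T)[:285].reshape(-1,3)
c,s=np.cos(psi),np.sin(psi); q=P[:,:2]-[x,y]; q=np.c_[c*q[:,0]+s*q[:,1],-s*q[:,0]+c*q[:,1],P[:,2]]  # caddy-bar frame
for a in range(20,170,10):
    m=(q[:,0]>a)&(q[:,0]<a+10)
    r=q[m&(q[:,2]>24)&(q[:,2]<36)&(q[:,1]>60)&(q[:,1]<110)]
    t=q[m&(q[:,2]>41)&(q[:,2]<49)&(q[:,1]>45)&(q[:,1]<72)]
    print(a,len(r),len(t), "rail",np.percentile(r[:,1],[2,50,98]).round(1) if len(r)>5 else "", "tray max",np.percentile(t[:,1],[5,50,97]).round(1) if len(t)>5 else "")
E
python3 gap.py 4 389.5 -238.5 0.631
python3 - <<'E'
from h import *
im,d,K,T=load("wrist",4)
cv2.imwrite("pics/c5.png",cv2.resize(im[90:220,330:640],None,fx=2.5,fy=2.5,interpolation=cv2.INTER_CUBIC))
E
```

```text
20 529 0 rail [61.1 66.9 72.1] tray max 
30 987 2 rail [61.  71.3 87.2] tray max 
40 707 449 rail [60.4 68.3 76.3] tray max [45.4 49.4 55.1]
50 574 610 rail [60.4 66.9 76.7] tray max [46.  51.2 56.8]
60 557 390 rail [60.3 66.8 72.1] tray max [49.5 53.6 56.9]
70 551 269 rail [60.3 66.4 72. ] tray max [51.  54.7 56.9]
80 557 222 rail [60.3 66.7 72. ] tray max [53.2 55.1 56.8]
90 544 215 rail [60.3 66.7 72. ] tray max [53.2 55.1 56.8]
100 559 266 rail [60.3 66.4 72. ] tray max [45.4 54.5 56.8]
110 549 409 rail [60.3 66.7 72. ] tray max [46.9 53.2 56.8]
120 552 318 rail [60.2 66.7 72. ] tray max [50.7 54.1 56.7]
130 557 378 rail [60.2 66.3 71.9] tray max [49.9 53.1 56.7]
140 520 116 rail [60.2 66.3 71.9] tray max [48.6 52.1 56.6]
150 33 0 rail [60.1 61.4 71.9] tray max 
160 0 0 rail  tray max
```

View pics/c5.png

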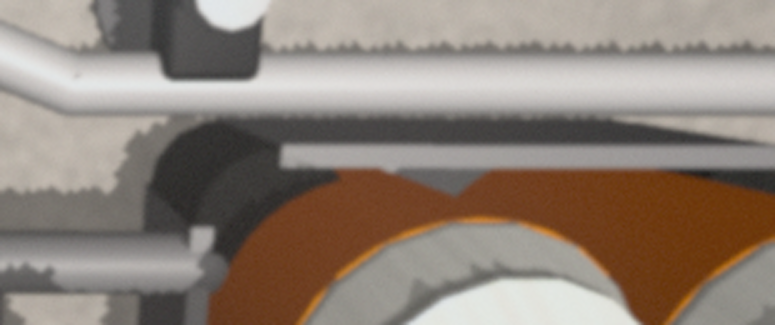

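Run:
```python
from h import *
im,d,K,T=load("wrist",4)
def ray(u,v,z):
    D=T[:3,:3]@np.array([(u-K[0,2])/K[0,0],-(v-K[1,2])/K[1,1],-1]); o=T[:3,3]; return o+D*(z-o[2])/D[2]
c,s=np.cos(.631),np.sin(.631)
for u,v,z in [(358,134,28),(355,124,34),(360,113,30),(283,95,30),(318,190,43),(318,230,43)]:
    w=ray(u,v,z)[:2]-[389.5,-238.5]; print(u,v,(c*w[0]+s*w[1]).round(1),(-s*w[0]+c*w[1]).round(1))
```

```text
358 134 18.9 61.3
355 124 16.7 66.5
360 113 19.3 71.3
283 95 -16.6 79.5
318 190 -0.5 37.4
318 230 -0.5 17.7
```

Call:
drive_tool(plan=[{"dx": -0.01,"dy": 0.1,"dz": 0,"spin": 0,"gripper": 0.05},{"dx": -0.01,"dy": 0.2,"dz": 0,"spin": 0,"gripper": 0.05},{"dx": -0.01,"dy": 0.2,"dz": 0,"spin": 0,"gripper": 0.05},{"dx": -0.01,"dy": 0.2,"dz": 0,"spin": 0,"gripper": 0.05},{"dx": -0.01,"dy": 0.2,"dz": 0,"spin": 0,"gripper": 0.05},{"dx": -0.01,"dy": 0.2,"dz": 0,"spin": 0,"gripper": 0.05},{"dx": -0.01,"dy": 0.2,"dz": 0,"spin": 0,"gripper": 0.05},{"dx": -0.01,"dy": 0.2,"dz": 0,"spin": 0,"gripper": 0.05},{"dx": -0.01,"dy": 0.2,"dz": 0,"spin": 0,"gripper": 0.05},{"dx": -0.01,"dy": 0.2,"dz": 0,"spin": 0,"gripper": 0.05}])

```text
clock: 4.03
tool_pos: [403.5, -229.4, 21.6]
orientation: [0.453, 0.892, -0.002, -0.001]
force: [-5.6, -3.0, 3.3]
grip_width: 11.4
```

Call:
drive_tool(plan=[{"dx": 0,"dy": 0.25,"dz": 0,"spin": 0,"gripper": 0.05},{"dx": 0,"dy": 0.25,"dz": 0,"spin": 0,"gripper": 0.05},{"dx": 0,"dy": 0.25,"dz": 0,"spin": 0,"gripper": 0.05},{"dx": 0,"dy": 0.25,"dz": 0,"spin": 0,"gripper": 0.05},{"dx": 0,"dy": 0.25,"dz": 0,"spin": 0,"gripper": 0.05},{"dx": 0,"dy": 0.25,"dz": 0,"spin": 0,"gripper": 0.05},{"dx": 0,"dy": 0.25,"dz": 0,"spin": 0,"gripper": 0.05},{"dx": 0,"dy": 0.25,"dz": 0,"spin": 0,"gripper": 0.05},{"dx": 0,"dy": 0.25,"dz": 0,"spin": 0,"gripper": 0.05},{"dx": 0,"dy": 0.25,"dz": 0,"spin": 0,"gripper": 0.05},{"dx": 0,"dy": 0.25,"dz": 0,"spin": 0,"gripper": 0.05},{"dx": 0,"dy": 0.25,"dz": 0,"spin": 0,"gripper": 0.05},{"dx": 0,"dy": 0.25,"dz": 0,"spin": 0,"gripper": 0.05},{"dx": 0,"dy": 0.25,"dz": 0,"spin": 0,"gripper": 0.05},{"dx": 0,"dy": 0.25,"dz": 0,"spin": 0,"gripper": 0.05},{"dx": 0,"dy": 0.25,"dz": 0,"spin": 0,"gripper": 0.05},{"dx": 0,"dy": 0.25,"dz": 0,"spin": 0,"gripper": 0.05},{"dx": 0,"dy": 0.25,"dz": 0,"spin": 0,"gripper": 0.05},{"dx": 0,"dy": 0.25,"dz": 0,"spin": 0,"gripper": 0.05},{"dx": 0,"dy": 0.25,"dz": 0,"spin": 0,"gripper": 0.05}])

```text
clock: 5.7
tool_pos: [443.7, -200.1, 21.7]
orientation: [0.453, 0.892, -0.002, -0.001]
force: [-5.4, -5.4, 4.9]
grip_width: 10.9
```

```bash
python3 cap.py 5 wrist scene
```

```text
5.7 [ 443.7 -200.1   21.7] [[-0.59, 0.807, -0.004], [0.807, 0.59, -0.002], [0.0, -0.005, -1.0]] [-0.6   0.27  1.9  -0.01  0.98 -1.23] [-5.4 -5.4  4.9] 10.859007708388265
```

View pics/wrist5.png

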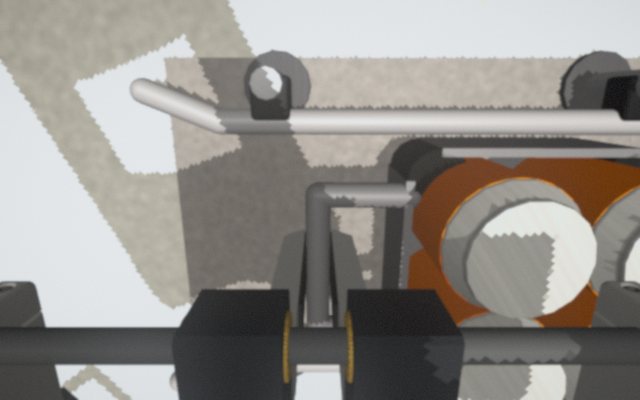

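```bash
python3 gap.py 5 444.6 -199.6 0.631; python3 -c "
from fit2 import *
fit([('wrist',5)]);fit([('wrist',5),('wrist',4),('wrist',2)])"
```

```text
20 556 0 rail [61.6 67.9 73.2] tray max 
30 553 26 rail [61.6 67.9 73.2] tray max [45.4 46.6 48.8]
40 554 487 rail [61.6 67.9 73.2] tray max [45.6 49.9 55.6]
50 553 619 rail [61.7 67.6 73.2] tray max [45.9 51.4 57. ]
60 558 354 rail [61.7 67.9 73.2] tray max [50.  54.  57.1]
70 552 270 rail [61.7 67.7 73.2] tray max [51.2 54.9 57.1]
80 559 233 rail [61.6 67.6 73.2] tray max [53.1 55.2 57.1]
90 535 234 rail [61.7 67.6 72.8] tray max [53.1 55.2 57.1]
100 546 328 rail [61.7 67.5 72.8] tray max [45.4 54.2 57. ]
110 536 414 rail [61.7 67.5 72.8] tray max [47.8 53.1 56.9]
120 534 305 rail [61.7 67.5 72.8] tray max [51.  54.4 57. ]
130 1449 403 rail [62.2 75.2 87.4] tray max [50.  53.4 56.9]
140 541 42 rail [61.7 69.4 90.3] tray max [48.6 50.7 56.8]
150 5 0 rail  tray max 
160 0 0 rail  tray max 
[('wrist', 5)] 0 9620 [583.0922 -99.9629   0.6276] 2.85
[('wrist', 5), ('wrist', 4), ('wrist', 2)] 1789 19572 [ 579.3478 -102.1272    0.6315] 2.83
```

```bash
cat > plan.py <<'E'
import sys,json,os
from path import *
from scipy.interpolate import CubicSpline
from scipy.ndimage import gaussian_filter1d
L=np.array([579.35,-102.13,.6315]); e=0.4
if not os.path.exists("fine.npy"):
    S=np.arange(-140,400,4.); o=[]
    for s in S:
        q,h,cl,v=pose(s); o.append([s,v[0],v[1]/60])
    o=np.array(o); o[:,1:]=gaussian_filter1d(o[:,1:],1.5,axis=0); np.save("fine.npy",o)
F=np.load("fine.npy"); C=CubicSpline(F[:,0],F[:,1:])
def tcp(s,L=L,e=e):
    v=C(s); p,a=clx(s); n=np.array([-np.sin(a),np.cos(a)]); q=p+n*v[0]; h=a+v[1]
    b=q-99*np.array([np.cos(h),np.sin(h)])+e*np.array([-np.sin(h),np.cos(h)])
    return lane2w(b,L),h+L[2]
def rows(pos,psi,ss,**k):
    out=[];pos=np.array(pos,float)
    for s in ss:
        t,h=tcp(s,**k); d=t-pos; c,sn=np.cos(psi),np.sin(psi)
        fy=round((c*d[0]+sn*d[1])/10,2); fx=round((-sn*d[0]+c*d[1])/10,2); sp=round(-(h-psi),3)
        out.append((fx,fy,sp)); pos+=10*np.array([c*fy-sn*fx,sn*fy+c*fx]); psi-=sp
    return out,pos,psi
if __name__=="__main__":
    x,y,psi,s0,n,ds=map(float,sys.argv[1:7]); ss=s0+ds*np.arange(1,int(n)+1)
    o,p,q=rows([x,y],psi,ss); 
    print(json.dumps([dict(dx=a,dy=b,dz=0,spin=c,gripper=.05) for a,b,c in o])); print("end",p.round(2),round(q,4),"s",ss[-1])
    print(tcp(s0))
E
python3 cap.py x; python3 plan.py 445.8 -198.6 .631 -65 20 2.5
```

```text
5.8 [ 444.2 -199.7   21.6] [[-0.59, 0.807, -0.003], [0.807, 0.59, -0.002], [0.0, -0.004, -1.0]] [-0.6   0.27  1.9  -0.    0.98 -1.23] [-4.2 -2.6  3.4] 11.337742543896553
[{"dx": -0.06, "dy": 0.32, "dz": 0, "spin": -0.001, "gripper": 0.05}, {"dx": 0.0, "dy": 0.25, "dz": 0, "spin": 0.0, "gripper": 0.05}, {"dx": 0.0, "dy": 0.25, "dz": 0, "spin": 0.0, "gripper": 0.05}, {"dx": 0.0, "dy": 0.25, "dz": 0, "spin": 0.0, "gripper": 0.05}, {"dx": 0.0, "dy": 0.25, "dz": 0, "spin": 0.0, "gripper": 0.05}, {"dx": 0.0, "dy": 0.25, "dz": 0, "spin": 0.0, "gripper": 0.05}, {"dx": 0.0, "dy": 0.25, "dz": 0, "spin": 0.0, "gripper": 0.05}, {"dx": -0.0, "dy": 0.25, "dz": 0, "spin": 0.0, "gripper": 0.05}, {"dx": -0.0, "dy": 0.25, "dz": 0, "spin": -0.0, "gripper": 0.05}, {"dx": -0.01, "dy": 0.25, "dz": 0, "spin": -0.0, "gripper": 0.05}, {"dx": -0.0, "dy": 0.25, "dz": 0, "spin": -0.001, "gripper": 0.05}, {"dx": -0.01, "dy": 0.25, "dz": 0, "spin": -0.001, "gripper": 0.05}, {"dx": -0.01, "dy": 0.25, "dz": 0, "spin": -0.001, "gripper": 0.05}, {"dx": -0.02, "dy": 0.25, "dz": 0, "spin": -0.002, "gripper": 0.05}, {"dx": -0.02, "dy": 0.25, "dz": 0, "spin": -0.002, "gripper": 0.05}, {"dx": -0.02, "dy": 0.25, "dz": 0, "spin": -0.002, "gripper": 0.05}, {"dx": -0.02, "dy": 0.25, "dz": 0, "spin": -0.002, "gripper": 0.05}, {"dx": -0.03, "dy": 0.25, "dz": 0, "spin": -0.003, "gripper": 0.05}, {"dx": -0.02, "dy": 0.25, "dz": 0, "spin": -0.003, "gripper": 0.05}, {"dx": -0.04, "dy": 0.25, "dz": 0, "spin": -0.004, "gripper": 0.05}]
end [ 488.16 -170.6 ] 0.653 s -15.0
(array([ 446.74242484, -198.62554918]), np.float64(0.6315000051880442))
```

```bash
python3 - <<'E'
t=open('plan.py').read()
t=t.replace("return lane2w(b,L),h+L[2]","return lane2w(b+LEAD*np.array([np.cos(h),np.sin(h)]),L),h+L[2]").replace("e=0.4\n","e=0.4; LEAD=2.0\n")
open('plan.py','w').write(t)
E
python3 plan.py 445.8 -198.6 .631 -67 20 2.5 | grep -v '^\[' ; python3 plan.py 445.8 -198.6 .631 -67 20 2.5 | head -1 | python3 -c "
import json,sys
for r in json.load(sys.stdin): print(r['dx'],r['dy'],r['spin'])"
```

```text
end [ 487.99 -170.39] 0.65 s -17.0
(array([ 446.74242479, -198.62554911]), np.float64(0.631500000041912))
-0.06 0.32 -0.001
0.0 0.25 0.0
0.0 0.25 0.0
0.0 0.25 0.0
0.0 0.25 0.0
0.0 0.25 0.0
0.0 0.25 0.0
0.0 0.25 0.0
-0.0 0.25 0.0
-0.0 0.25 -0.0
-0.01 0.25 -0.001
-0.0 0.25 -0.0
-0.01 0.25 -0.001
-0.02 0.25 -0.002
-0.01 0.25 -0.001
-0.02 0.25 -0.002
-0.02 0.25 -0.002
-0.02 0.25 -0.003
-0.03 0.25 -0.003
-0.03 0.25 -0.003
```

Call:
drive_tool(plan=[{"dx": -0.03,"dy": 0.25,"dz": 0,"spin": -0.001,"gripper": 0.05},{"dx": -0.03,"dy": 0.3,"dz": 0,"spin": 0,"gripper": 0.05},{"dx": 0,"dy": 0.25,"dz": 0,"spin": 0,"gripper": 0.05},{"dx": 0,"dy": 0.25,"dz": 0,"spin": 0,"gripper": 0.05},{"dx": 0,"dy": 0.25,"dz": 0,"spin": 0,"gripper": 0.05},{"dx": 0,"dy": 0.25,"dz": 0,"spin": 0,"gripper": 0.05},{"dx": 0,"dy": 0.25,"dz": 0,"spin": 0,"gripper": 0.05},{"dx": 0,"dy": 0.25,"dz": 0,"spin": 0,"gripper": 0.05},{"dx": 0,"dy": 0.25,"dz": 0,"spin": 0,"gripper": 0.05},{"dx": 0,"dy": 0.25,"dz": 0,"spin": 0,"gripper": 0.05},{"dx": -0.01,"dy": 0.25,"dz": 0,"spin": -0.001,"gripper": 0.05},{"dx": 0,"dy": 0.25,"dz": 0,"spin": 0,"gripper": 0.05},{"dx": -0.01,"dy": 0.25,"dz": 0,"spin": -0.001,"gripper": 0.05},{"dx": -0.02,"dy": 0.25,"dz": 0,"spin": -0.002,"gripper": 0.05},{"dx": -0.01,"dy": 0.25,"dz": 0,"spin": -0.001,"gripper": 0.05},{"dx": -0.02,"dy": 0.25,"dz": 0,"spin": -0.002,"gripper": 0.05},{"dx": -0.02,"dy": 0.25,"dz": 0,"spin": -0.002,"gripper": 0.05},{"dx": -0.02,"dy": 0.25,"dz": 0,"spin": -0.003,"gripper": 0.05},{"dx": -0.03,"dy": 0.25,"dz": 0,"spin": -0.003,"gripper": 0.05},{"dx": -0.03,"dy": 0.25,"dz": 0,"spin": -0.003,"gripper": 0.05}])

```text
clock: 7.47
tool_pos: [485.6, -172.2, 21.7]
orientation: [0.444, 0.896, -0.002, -0.001]
force: [-6.2, -5.0, 4.3]
grip_width: 11.1
```

```bash
cat >> plan.py <<'E'
    L3=L[2]
    for a,b,c in o: print(a,b,c,end=' | ')
E
python3 cap.py 6 wrist; python3 cap.py x; python3 plan.py 487.9 -170.4 .650 -17 16 2.5 | tail -3
```

```text
7.4667 [ 485.6 -172.2   21.7] [[-0.605, 0.796, -0.004], [0.796, 0.605, -0.003], [0.001, -0.005, -1.0]] [-0.51  0.32  1.83 -0.01  1.   -1.15] [-6.2 -5.   4.3] 11.134520404236836
7.5167 [ 486.1 -171.9   21.6] [[-0.605, 0.796, -0.004], [0.796, 0.605, -0.002], [0.0, -0.004, -1.0]] [-0.51  0.32  1.83 -0.    1.   -1.15] [-4.8 -3.8  4.6] 11.079933645016142
end [ 525.12 -152.52] 0.758 s 23.0
(array([ 488.01565329, -170.3443939 ]), np.float64(0.650105070813261))
-0.04 0.26 -0.004 | -0.03 0.25 -0.004 | -0.04 0.25 -0.004 | -0.03 0.25 -0.004 | -0.03 0.25 -0.003 | -0.02 0.25 -0.002 | -0.02 0.25 -0.003 | -0.11 0.25 -0.011 | -0.09 0.25 -0.01 | -0.08 0.25 -0.009 | -0.08 0.25 -0.009 | -0.08 0.25 -0.008 | -0.08 0.24 -0.009 | -0.08 0.25 -0.009 | -0.09 0.25 -0.01 | -0.09 0.25 -0.009 |
```

View pics/wrist6.png

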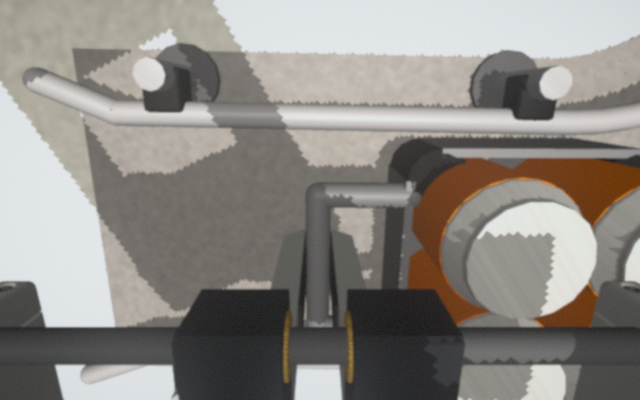

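```bash
python3 - <<'E'
t=open('plan.py').read()
a=t.index("if not os.path"); b=t.index("def rows")
t=t[:a]+'''if not os.path.exists("fine2.npy"):
    S=np.arange(-140,400,4.); o=[]
    for s in S:
        q,h,cl,v=pose(s); o.append([s,*(q-99*np.array([np.cos(h),np.sin(h)])),h])
    o=np.array(o); o[3:-3,1:]=gaussian_filter1d(o[:,1:],1.2,axis=0)[3:-3]; np.save("fine2.npy",o)
F=np.load("fine2.npy"); C=CubicSpline(F[:,0],F[:,1:])
def tcp(s,L=L,e=e):
    x,y,h=C(s); b=np.array([x,y])+e*np.array([-np.sin(h),np.cos(h)])
    return lane2w(b+LEAD*np.array([np.cos(h),np.sin(h)]),L),h+L[2]
'''+t[b:]
open('plan.py','w').write(t)
E
python3 plan.py 487.9 -170.4 .650 -17 20 2.5 | tail -3
python3 - <<'E'
import sys; sys.path.insert(0,'.')
import os; os.chdir('.')
from plan import *
for s in np.arange(-20,60,8):
    x,y,h=C(s); q=[x+99*np.cos(h),y+99*np.sin(h),h]; print(s,clear(q).round(2))
E
```

```text
end [ 535.02 -148.48] 0.802 s 33.0
(array([ 488.00142785, -170.3221361 ]), np.float64(0.6497031748229372))
-0.03 0.26 -0.003 | -0.04 0.25 -0.004 | -0.04 0.25 -0.005 | -0.04 0.25 -0.005 | -0.05 0.25 -0.005 | -0.06 0.25 -0.006 | -0.05 0.25 -0.006 | -0.06 0.25 -0.007 | -0.06 0.25 -0.007 | -0.07 0.25 -0.007 | -0.07 0.25 -0.008 | -0.08 0.25 -0.008 | -0.08 0.24 -0.009 | -0.08 0.25 -0.009 | -0.09 0.25 -0.009 | -0.09 0.25 -0.01 | -0.09 0.25 -0.01 | -0.11 0.24 -0.011 | -0.1 0.25 -0.011 | -0.11 0.25 -0.012 | -20 3.03
-12 2.75
-4 2.42
4 2.11
12 1.91
20 1.65
28 1.49
36 1.43
44 1.42
52 1.42
```

Call:
drive_tool(plan=[{"dx": -0.03,"dy": 0.26,"dz": 0,"spin": -0.003,"gripper": 0.05},{"dx": -0.04,"dy": 0.25,"dz": 0,"spin": -0.004,"gripper": 0.05},{"dx": -0.04,"dy": 0.25,"dz": 0,"spin": -0.005,"gripper": 0.05},{"dx": -0.04,"dy": 0.25,"dz": 0,"spin": -0.005,"gripper": 0.05},{"dx": -0.05,"dy": 0.25,"dz": 0,"spin": -0.005,"gripper": 0.05},{"dx": -0.06,"dy": 0.25,"dz": 0,"spin": -0.006,"gripper": 0.05},{"dx": -0.05,"dy": 0.25,"dz": 0,"spin": -0.006,"gripper": 0.05},{"dx": -0.06,"dy": 0.25,"dz": 0,"spin": -0.007,"gripper": 0.05},{"dx": -0.06,"dy": 0.25,"dz": 0,"spin": -0.007,"gripper": 0.05},{"dx": -0.07,"dy": 0.25,"dz": 0,"spin": -0.007,"gripper": 0.05},{"dx": -0.07,"dy": 0.25,"dz": 0,"spin": -0.008,"gripper": 0.05},{"dx": -0.08,"dy": 0.25,"dz": 0,"spin": -0.008,"gripper": 0.05}])

```text
clock: 8.52
tool_pos: [513.1, -158.6, 21.6]
orientation: [0.412, 0.911, -0.002, -0.001]
force: [-7.5, -5.4, 5.5]
grip_width: 11.3
```

```bash
cat > chk.py <<'E'
from plan import *
from workcell import r
from scipy.optimize import minimize_scalar
st=r.state(); p=st['tool_pos'][:2]; import sys
from scipy.spatial.transform import Rotation as R
y=R.from_quat(st['orientation']).as_matrix()[:,1]; psi=np.arctan2(y[1],y[0])
s0=float(sys.argv[1]); import plan; plan.LEAD=0
g=minimize_scalar(lambda s:np.sum((tcp(s)[0]-p)**2),bounds=(s0-15,s0+15),method="bounded"); t,h=tcp(g.x)
d=p-t; f=st['force']; c,sn=np.cos(psi),np.sin(psi)
print("clock",st['clock'].__round__(2),"s_act",g.x.round(1),"lat err",(-np.sin(h)*d[0]+np.cos(h)*d[1]).round(2),"yaw err",round(psi-h,4),"F fwd",(c*f[0]+sn*f[1]).round(1),"F left",(-sn*f[0]+c*f[1]).round(1),"Fz",f[2].round(1),"Mz",st['ft_torque'].round(2),"grip",st['grip_width'].round(1),"z",st['tool_pos'][2].round(1))
E
python3 cap.py 7 wrist; python3 chk.py 13; python3 plan.py 487.9 -170.4 .650 -17 12 2.5 | tail -3 | head -1
python3 - <<'E'
import cv2
im=cv2.imread("pics/wrist7.png"); cv2.imwrite("pics/c7.png",cv2.resize(im[60:240,260:640],None,fx=2,fy=2))
E
```

```text
8.5167 [ 513.1 -158.6   21.6] [[-0.66, 0.751, -0.004], [0.751, 0.66, -0.003], [0.001, -0.005, -1.0]] [-0.46  0.36  1.78 -0.01  1.01 -1.18] [-7.5 -5.4  5.5] 11.322231826240014
end [ 515.45 -156.58] 0.721 s 13.0Traceback (most recent call last):
  File "chk.py", line 10, in <module>
    print("clock",st['clock'].__round__(2),"s_act",g.x.round(1),"lat err",(-np.sin(h)*d[0]+np.cos(h)*d[1]).round(2),"yaw err",round(psi-h,4),"F fwd",(c*f[0]+sn*f[1]).round(1),"F left",(-sn*f[0]+c*f[1]).round(1),"Fz",f[2].round(1),"Mz",st['ft_torque'].round(2),"grip",st['grip_width'].round(1),"z",st['tool_pos'][2].round(1))
                                                                                                                                                                                                                                                                           ^^^^^^^^^^^^^^^^^^^^^^
AttributeError: 'float' object has no attribute 'round'
```

View pics/c7.png

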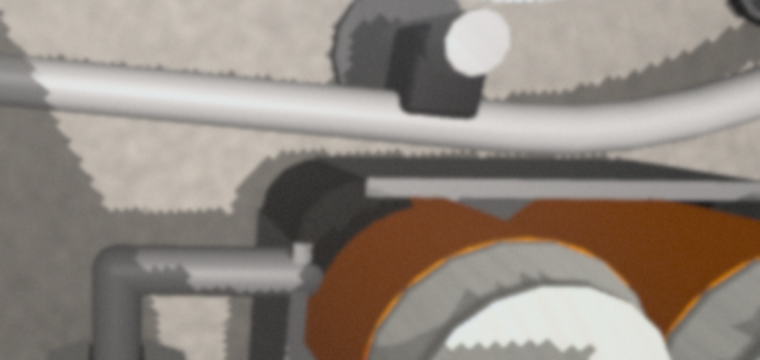

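```bash
sed -i "s/st\['grip_width'\].round(1)/round(st['grip_width'],1)/" chk.py; python3 chk.py 13
cat > g2.py <<'E'
from h import *
import sys
i=sys.argv[1]; im,d,K,T=load("wrist",i); x,y,psi=map(float,sys.argv[2:5])
P=pts(d,K,T)[:285].reshape(-1,3)
c,s=np.cos(psi),np.sin(psi); q=P[:,:2]-[x,y]; q=np.c_[c*q[:,0]+s*q[:,1],-s*q[:,0]+c*q[:,1],P[:,2]]
for a in range(30,170,10):
    m=(q[:,0]>a)&(q[:,0]<a+10)
    r=q[m&(q[:,2]>24)&(q[:,2]<36)&(q[:,1]>57)&(q[:,1]<110)]
    # rail axis: top points z>32.5
    t=q[m&(q[:,2]>33)&(q[:,2]<36)&(q[:,1]>57)&(q[:,1]<110)]
    w=q[m&(q[:,2]>38)&(q[:,2]<47)&(q[:,1]>45)&(q[:,1]<66)]
    print(a,"rail axis",np.median(t[:,1]).round(1) if len(t)>5 else None,"-> inner",(np.median(t[:,1])-6).round(1) if len(t)>5 else None,"tray",np.percentile(w[:,1],98).round(1) if len(w)>5 else None)
E
python3 g2.py 7 513.1 -158.6 .721
```

```text
clock 8.57 s_act 12.6 lat err -0.34 yaw err 0.002 F fwd -7.2 F left 0.2 Fz 5.0 Mz [-0.81  0.85 -0.01] grip 11.4 z 21.6
30 rail axis 71.9 -> inner 65.9 tray None
40 rail axis 70.6 -> inner 64.6 tray 54.9
50 rail axis 69.7 -> inner 63.7 tray 56.5
60 rail axis 75.9 -> inner 69.9 tray 56.5
70 rail axis 72.5 -> inner 66.5 tray 56.5
80 rail axis 68.3 -> inner 62.3 tray 56.4
90 rail axis 66.1 -> inner 60.1 tray 56.3
100 rail axis 65.7 -> inner 59.7 tray 56.2
110 rail axis 66.5 -> inner 60.5 tray 56.1
120 rail axis 67.5 -> inner 61.5 tray 56.0
130 rail axis 69.7 -> inner 63.7 tray 55.8
140 rail axis 72.0 -> inner 66.0 tray 55.8
150 rail axis None -> inner None tray None
160 rail axis None -> inner None tray None
```

```bash
python3 plan.py 515.45 -156.58 .721 13 20 2.5 | tail -3
```

```text
end [ 565.29 -135.16] 0.955 s 63.0
(array([ 515.39374822, -156.56688452]), np.float64(0.7209658657341543))
-0.08 0.24 -0.009 | -0.08 0.25 -0.009 | -0.09 0.25 -0.009 | -0.09 0.25 -0.01 | -0.09 0.25 -0.01 | -0.11 0.24 -0.011 | -0.1 0.25 -0.011 | -0.11 0.25 -0.012 | -0.12 0.25 -0.012 | -0.12 0.25 -0.013 | -0.12 0.24 -0.012 | -0.12 0.25 -0.013 | -0.12 0.25 -0.013 | -0.12 0.25 -0.013 | -0.13 0.24 -0.013 | -0.12 0.25 -0.012 | -0.12 0.25 -0.013 | -0.12 0.25 -0.013 | -0.13 0.24 -0.013 | -0.12 0.25 -0.013 |
```

Call:
drive_tool(plan=[{"dx": -0.08,"dy": 0.24,"dz": 0,"spin": -0.009,"gripper": 0.05},{"dx": -0.08,"dy": 0.25,"dz": 0,"spin": -0.009,"gripper": 0.05},{"dx": -0.09,"dy": 0.25,"dz": 0,"spin": -0.009,"gripper": 0.05},{"dx": -0.09,"dy": 0.25,"dz": 0,"spin": -0.01,"gripper": 0.05},{"dx": -0.09,"dy": 0.25,"dz": 0,"spin": -0.01,"gripper": 0.05},{"dx": -0.11,"dy": 0.24,"dz": 0,"spin": -0.011,"gripper": 0.05},{"dx": -0.1,"dy": 0.25,"dz": 0,"spin": -0.011,"gripper": 0.05},{"dx": -0.11,"dy": 0.25,"dz": 0,"spin": -0.012,"gripper": 0.05},{"dx": -0.12,"dy": 0.25,"dz": 0,"spin": -0.012,"gripper": 0.05},{"dx": -0.12,"dy": 0.25,"dz": 0,"spin": -0.013,"gripper": 0.05}])

```text
clock: 9.4
tool_pos: [537.4, -149.0, 21.6]
orientation: [0.363, 0.932, -0.003, -0.002]
force: [-7.5, -6.4, 5.5]
grip_width: 11.5
```

```bash
python3 chk.py 36
```

```text
clock 9.4 s_act 36.5 lat err -0.44 yaw err 0.0081 F fwd -9.8 F left 1.2 Fz 5.5 Mz [-1.    1.21 -0.08] grip 11.5 z 21.6
```

```bash
python3 cap.py 8 wrist scene; python3 chk.py 36; python3 g2.py 8 537.6 -148.8 .825;python3 -c "
import cv2
im=cv2.imread('pics/scene8.png'); cv2.imwrite('pics/c8.png',cv2.resize(im[120:300,240:400],None,fx=4,fy=3.3,interpolation=cv2.INTER_CUBIC))"
```

```text
9.4 [ 537.4 -149.    21.6] [[-0.736, 0.677, -0.005], [0.677, 0.736, -0.004], [0.002, -0.006, -1.0]] [-0.42  0.39  1.72 -0.01  1.03 -1.25] [-7.5 -6.4  5.5] 11.480890127624242
clock 9.5 s_act 37.2 lat err -0.39 yaw err 0.0044 F fwd -6.9 F left 0.7 Fz 3.5 Mz [-0.81  0.95 -0.02] grip 11.3 z 21.7
30 rail axis 75.6 -> inner 69.6 tray None
40 rail axis 75.6 -> inner 69.6 tray 55.2
50 rail axis 78.3 -> inner 72.3 tray 56.6
60 rail axis 74.0 -> inner 68.0 tray 56.7
70 rail axis 67.7 -> inner 61.7 tray 56.6
80 rail axis 66.4 -> inner 60.4 tray 56.5
90 rail axis 65.4 -> inner 59.4 tray 56.4
100 rail axis 65.9 -> inner 59.9 tray 56.3
110 rail axis 66.0 -> inner 60.0 tray 56.2
120 rail axis 67.8 -> inner 61.8 tray 56.1
130 rail axis 70.5 -> inner 64.5 tray 56.0
140 rail axis 72.8 -> inner 66.8 tray 55.9
150 rail axis None -> inner None tray None
160 rail axis None -> inner None tray None
```

View pics/c8.png

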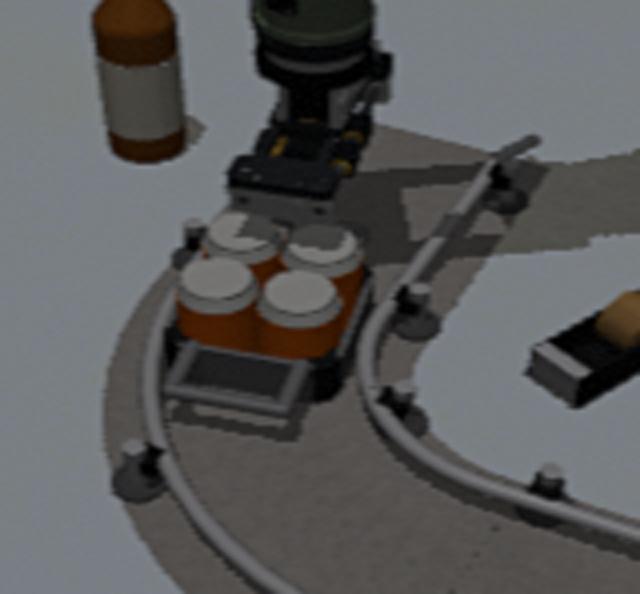

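View pics/wrist8.png

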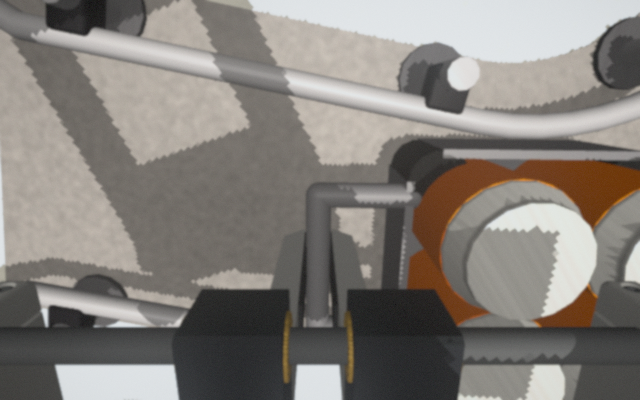

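The caddy lies centrally in the bend: about 3 mm to the inner rail at the wall, side force below 1 N. I'll continue.

Call:
drive_tool(plan=[{"dx": -0.12,"dy": 0.24,"dz": 0,"spin": -0.015,"gripper": 0.05},{"dx": -0.12,"dy": 0.25,"dz": 0,"spin": -0.016,"gripper": 0.05},{"dx": -0.12,"dy": 0.25,"dz": 0,"spin": -0.013,"gripper": 0.05},{"dx": -0.12,"dy": 0.25,"dz": 0,"spin": -0.013,"gripper": 0.05},{"dx": -0.13,"dy": 0.24,"dz": 0,"spin": -0.013,"gripper": 0.05},{"dx": -0.12,"dy": 0.25,"dz": 0,"spin": -0.012,"gripper": 0.05},{"dx": -0.12,"dy": 0.25,"dz": 0,"spin": -0.013,"gripper": 0.05},{"dx": -0.12,"dy": 0.25,"dz": 0,"spin": -0.013,"gripper": 0.05},{"dx": -0.13,"dy": 0.24,"dz": 0,"spin": -0.013,"gripper": 0.05},{"dx": -0.12,"dy": 0.25,"dz": 0,"spin": -0.013,"gripper": 0.05}])

```text
clock: 10.33
tool_pos: [563.7, -137.5, 21.7]
orientation: [0.3, 0.954, -0.002, -0.001]
force: [-3.1, -4.8, 3.2]
grip_width: 11.2
```

```bash
python3 chk.py 61;python3 cap.py 9 wrist; python3 chk.py 61;  python3 plan.py 565.3 -135.15 .960 63 20 2.5 | tail -3
```

```text
clock 10.33 s_act 62.3 lat err -0.37 yaw err 0.0098 F fwd -5.8 F left -0.2 Fz 3.2 Mz [-0.91  0.65 -0.09] grip 11.2 z 21.7
10.3333 [ 563.7 -137.5   21.7] [[-0.82, 0.573, -0.003], [0.573, 0.82, -0.003], [0.0, -0.004, -1.0]] [-0.39  0.43  1.67 -0.    1.04 -1.34] [-3.1 -4.8  3.2] 11.190904838008567
clock 10.38 s_act 63.0 lat err -0.31 yaw err 0.007 F fwd -5.3 F left 0.6 Fz 2.9 Mz [-0.76  0.5  -0.09] grip 11.2 z 21.7
end [ 610.32 -103.32] 1.211 s 113.0
(array([ 565.30158938, -135.14309046]), np.float64(0.9546307913579672))
-0.12 0.25 -0.007 | -0.13 0.25 -0.013 | -0.12 0.24 -0.013 | -0.12 0.25 -0.013 | -0.12 0.25 -0.013 | -0.13 0.25 -0.013 | -0.12 0.24 -0.012 | -0.12 0.25 -0.013 | -0.13 0.25 -0.013 | -0.12 0.25 -0.013 | -0.12 0.24 -0.013 | -0.12 0.25 -0.012 | -0.13 0.25 -0.013 | -0.12 0.25 -0.013 | -0.12 0.24 -0.013 | -0.12 0.25 -0.013 | -0.13 0.25 -0.013 | -0.12 0.25 -0.012 | -0.12 0.24 -0.013 | -0.13 0.25 -0.013 |
```

Call:
drive_tool(plan=[{"dx": -0.12,"dy": 0.25,"dz": 0,"spin": -0.012,"gripper": 0.05},{"dx": -0.13,"dy": 0.25,"dz": 0,"spin": -0.013,"gripper": 0.05},{"dx": -0.12,"dy": 0.24,"dz": 0,"spin": -0.013,"gripper": 0.05},{"dx": -0.12,"dy": 0.25,"dz": 0,"spin": -0.013,"gripper": 0.05},{"dx": -0.12,"dy": 0.25,"dz": 0,"spin": -0.013,"gripper": 0.05},{"dx": -0.13,"dy": 0.25,"dz": 0,"spin": -0.013,"gripper": 0.05},{"dx": -0.12,"dy": 0.24,"dz": 0,"spin": -0.012,"gripper": 0.05},{"dx": -0.12,"dy": 0.25,"dz": 0,"spin": -0.013,"gripper": 0.05},{"dx": -0.13,"dy": 0.25,"dz": 0,"spin": -0.013,"gripper": 0.05},{"dx": -0.12,"dy": 0.25,"dz": 0,"spin": -0.013,"gripper": 0.05},{"dx": -0.12,"dy": 0.24,"dz": 0,"spin": -0.013,"gripper": 0.05},{"dx": -0.12,"dy": 0.25,"dz": 0,"spin": -0.012,"gripper": 0.05}])

```text
clock: 11.38
tool_pos: [592.1, -119.6, 21.7]
orientation: [0.227, 0.974, -0.002, -0.0]
force: [-2.6, -4.8, 2.5]
grip_width: 11.5
```

```bash
python3 chk.py 92;python3 cap.py 10 wrist; python3 chk.py 92;  python3 - <<'E'
from plan import *
from workcell import r
ss=63+2.5*np.arange(1,13); o,p,q=rows([565.3,-135.15],.960,ss); print("cmd",p,q-.0)
E
python3 g2.py 10 593.5 -119.2 1.112
```

```text
clock 11.38 s_act 92.5 lat err -0.15 yaw err 0.0075 F fwd -5.4 F left 0.2 Fz 2.5 Mz [-0.81  0.42 -0.1 ] grip 11.5 z 21.7
11.3833 [ 592.1 -119.6   21.7] [[-0.897, 0.441, -0.002], [0.441, 0.897, -0.003], [-0.0, -0.004, -1.0]] [-0.34  0.47  1.61 -0.    1.07 -1.45] [-2.6 -4.8  2.5] 11.509446921899782
clock 11.43 s_act 93.2 lat err -0.08 yaw err 0.0045 F fwd -4.9 F left -0.2 Fz 2.6 Mz [-0.77  0.28 -0.07] grip 11.5 z 21.7
cmd [ 593.2443654  -117.40026179] 1.1079999999999994
30 rail axis 91.0 -> inner 85.0 tray 47.7
40 rail axis 78.6 -> inner 72.6 tray 56.5
50 rail axis 73.8 -> inner 67.8 tray 57.8
60 rail axis 70.7 -> inner 64.7 tray 57.7
70 rail axis 68.4 -> inner 62.4 tray 57.7
80 rail axis 66.7 -> inner 60.7 tray 57.6
90 rail axis 66.2 -> inner 60.2 tray 57.4
100 rail axis 66.2 -> inner 60.2 tray 57.3
110 rail axis 66.7 -> inner 60.7 tray 57.2
120 rail axis 78.3 -> inner 72.3 tray 57.1
130 rail axis 75.3 -> inner 69.3 tray 57.0
140 rail axis 74.8 -> inner 68.8 tray 56.8
150 rail axis None -> inner None tray None
160 rail axis None -> inner None tray None
```

View pics/wrist10.png

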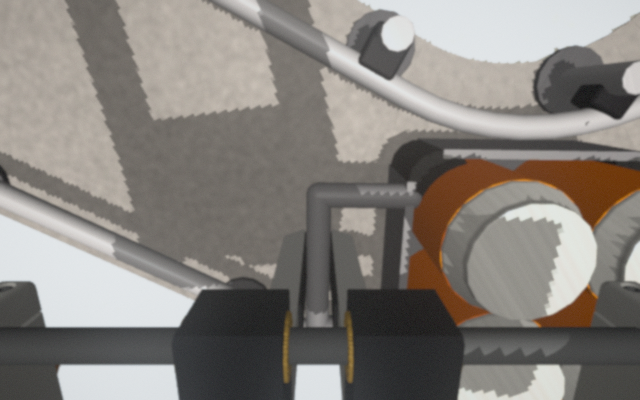

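Inner gap is about 2.9 mm at the wall and the push 5 N with no side force. I'll continue with a small nudge outward.

Call:
drive_tool(plan=[{"dx": -0.14,"dy": 0.25,"dz": 0,"spin": -0.013,"gripper": 0.05},{"dx": -0.14,"dy": 0.25,"dz": 0,"spin": -0.013,"gripper": 0.05},{"dx": -0.13,"dy": 0.24,"dz": 0,"spin": -0.013,"gripper": 0.05},{"dx": -0.12,"dy": 0.25,"dz": 0,"spin": -0.013,"gripper": 0.05},{"dx": -0.12,"dy": 0.25,"dz": 0,"spin": -0.013,"gripper": 0.05},{"dx": -0.13,"dy": 0.25,"dz": 0,"spin": -0.013,"gripper": 0.05},{"dx": -0.12,"dy": 0.24,"dz": 0,"spin": -0.012,"gripper": 0.05},{"dx": -0.12,"dy": 0.25,"dz": 0,"spin": -0.013,"gripper": 0.05},{"dx": -0.13,"dy": 0.25,"dz": 0,"spin": -0.013,"gripper": 0.05},{"dx": -0.12,"dy": 0.25,"dz": 0,"spin": -0.013,"gripper": 0.05},{"dx": -0.12,"dy": 0.24,"dz": 0,"spin": -0.013,"gripper": 0.05},{"dx": -0.13,"dy": 0.25,"dz": 0,"spin": -0.013,"gripper": 0.05}])

```text
clock: 12.43
tool_pos: [617.7, -97.7, 21.7]
orientation: [0.151, 0.989, -0.002, -0.0]
force: [-1.3, -5.6, 3.0]
grip_width: 11.6
```

```bash
python3 chk.py 122;python3 cap.py 11 wrist; python3 chk.py 122;  cat > sim.py <<'E'
import numpy as np
# integrate rows: args pos psi, list
def run(p,psi,rows):
    p=np.array(p,float)
    for dx,dy,sp in rows:
        c,s=np.cos(psi),np.sin(psi); p+=10*np.array([c*dy-s*dx,s*dy+c*dx]); psi-=sp
    return p,psi
E
python3 - <<'E'
from sim import *
p,q=run([593.24,-117.4],1.113,[(-.14,.25,-.013),(-.14,.25,-.013),(-.13,.24,-.013),(-.12,.25,-.013),(-.12,.25,-.013),(-.13,.25,-.013),(-.12,.24,-.012),(-.12,.25,-.013),(-.13,.25,-.013),(-.12,.25,-.013),(-.12,.24,-.013),(-.13,.25,-.013)])
print(p,q)
import plan
print(plan.tcp(123))
o,p,q=plan.rows(p,q,123+2.5*np.arange(1,21)); print(o,p,q)
E
```

```text
clock 12.43 s_act 123.0 lat err -0.18 yaw err 0.0061 F fwd -5.8 F left -0.4 Fz 3.0 Mz [-0.83  0.25 -0.1 ] grip 11.6 z 21.7
12.4333 [617.7 -97.7  21.7] [[-0.955, 0.298, -0.001], [0.298, 0.955, -0.003], [-0.0, -0.003, -1.0]] [-0.29  0.51  1.55 -0.    1.08 -1.56] [-1.3 -5.6  3. ] 11.601316416848686
clock 12.48 s_act 123.6 lat err -0.14 yaw err 0.0037 F fwd -5.3 F left -0.9 Fz 1.7 Mz [-0.8   0.1  -0.03] grip 10.9 z 21.7
[618.48741064 -95.66708538] 1.267999999999999
(array([618.22116185, -95.59029034]), np.float64(1.2623230990482293))
[(np.float64(-0.1), np.float64(0.25), np.float64(-0.007)), (np.float64(-0.12), np.float64(0.24), np.float64(-0.013)), (np.float64(-0.12), np.float64(0.25), np.float64(-0.013)), (np.float64(-0.12), np.float64(0.25), np.float64(-0.013)), (np.float64(-0.13), np.float64(0.25), np.float64(-0.012)), (np.float64(-0.12), np.float64(0.24), np.float64(-0.013)), (np.float64(-0.12), np.float64(0.25), np.float64(-0.013)), (np.float64(-0.13), np.float64(0.25), np.float64(-0.013)), (np.float64(-0.12), np.float64(0.25), np.float64(-0.013)), (np.float64(-0.12), np.float64(0.24), np.float64(-0.013)), (np.float64(-0.12), np.float64(0.25), np.float64(-0.012)), (np.float64(-0.13), np.float64(0.25), np.float64(-0.013)), (np.float64(-0.12), np.float64(0.25), np.float64(-0.013)), (np.float64(-0.12), np.float64(0.25), np.float64(-0.013)), (np.float64(-0.12), np.float64(0.24), np.float64(-0.013)), (np.float64(-0.13), np.float64(0.25), np.float64(-0.012)), (np.float64(-0.12), np.float64(0.25), np.float64(-0.013)), (np.float64(-0.12), np.float64(0.25), np.float64(-0.013)), (np.float64(-0.13), np.float64(0.24), np.float64(-0.013)), (np.float64(-0.12), np.float64(0.25), np.float64(-0.013))] [651.45705607 -51.61446456] 1.5189999999999972
```

Call:
drive_tool(plan=[{"dx": -0.12,"dy": 0.25,"dz": 0,"spin": -0.013,"gripper": 0.05},{"dx": -0.12,"dy": 0.24,"dz": 0,"spin": -0.013,"gripper": 0.05},{"dx": -0.12,"dy": 0.25,"dz": 0,"spin": -0.013,"gripper": 0.05},{"dx": -0.12,"dy": 0.25,"dz": 0,"spin": -0.013,"gripper": 0.05},{"dx": -0.13,"dy": 0.25,"dz": 0,"spin": -0.012,"gripper": 0.05},{"dx": -0.12,"dy": 0.24,"dz": 0,"spin": -0.013,"gripper": 0.05},{"dx": -0.12,"dy": 0.25,"dz": 0,"spin": -0.013,"gripper": 0.05},{"dx": -0.13,"dy": 0.25,"dz": 0,"spin": -0.013,"gripper": 0.05},{"dx": -0.12,"dy": 0.25,"dz": 0,"spin": -0.013,"gripper": 0.05},{"dx": -0.12,"dy": 0.24,"dz": 0,"spin": -0.013,"gripper": 0.05},{"dx": -0.12,"dy": 0.25,"dz": 0,"spin": -0.012,"gripper": 0.05},{"dx": -0.13,"dy": 0.25,"dz": 0,"spin": -0.013,"gripper": 0.05}])

```text
clock: 13.48
tool_pos: [639.2, -71.9, 21.7]
orientation: [0.074, 0.997, -0.001, 0.0]
force: [-0.5, -4.8, 1.4]
grip_width: 11.3
```

```bash
python3 chk.py 152;python3 cap.py 12 wrist scene; python3 chk.py 152;   python3 -c "
from sim import *
print(run([618.49,-95.67],1.268,[(-.12,.25,-.013),(-.12,.24,-.013),(-.12,.25,-.013),(-.12,.25,-.013),(-.13,.25,-.012),(-.12,.24,-.013),(-.12,.25,-.013),(-.13,.25,-.013),(-.12,.25,-.013),(-.12,.24,-.013),(-.12,.25,-.012),(-.13,.25,-.013)]))
from fit2 import *
fit([('wrist',12),('wrist',10)])"
python3 g2.py 12 640 -71.5 1.42
```

```text
clock 13.48 s_act 153.2 lat err 0.18 yaw err 0.005 F fwd -4.8 F left -0.2 Fz 1.4 Mz [-0.8   0.08 -0.05] grip 11.3 z 21.7
13.4833 [639.2 -71.9  21.7] [[-0.989, 0.148, 0.0], [0.148, 0.989, -0.003], [-0.001, -0.003, -1.0]] [-0.25  0.54  1.5  -0.    1.1  -1.67] [-0.5 -4.8  1.4] 11.250925693916372
clock 13.58 s_act 153.8 lat err 0.23 yaw err 0.0014 F fwd -4.1 F left -1.0 Fz 1.7 Mz [-0.7  -0.06 -0.01] grip 11.0 z 21.7
(array([639.6029513 , -70.16259966]), 1.421999999999999)
[('wrist', 12), ('wrist', 10)] 8234 19819 [ 576.2853 -105.1362    0.6133] 2.8
30 rail axis 82.8 -> inner 76.8 tray None
40 rail axis 77.6 -> inner 71.6 tray 56.0
50 rail axis 73.1 -> inner 67.1 tray 57.7
60 rail axis 70.1 -> inner 64.1 tray 57.6
70 rail axis 67.8 -> inner 61.8 tray 57.6
80 rail axis 71.9 -> inner 65.9 tray 57.5
90 rail axis 71.5 -> inner 65.5 tray 57.4
100 rail axis 70.1 -> inner 64.1 tray 57.2
110 rail axis 66.5 -> inner 60.5 tray 57.1
120 rail axis 68.4 -> inner 62.4 tray 57.1
130 rail axis 71.5 -> inner 65.5 tray 56.9
140 rail axis 74.6 -> inner 68.6 tray 56.8
150 rail axis None -> inner None tray None
160 rail axis None -> inner None tray None
```

View pics/wrist12.png

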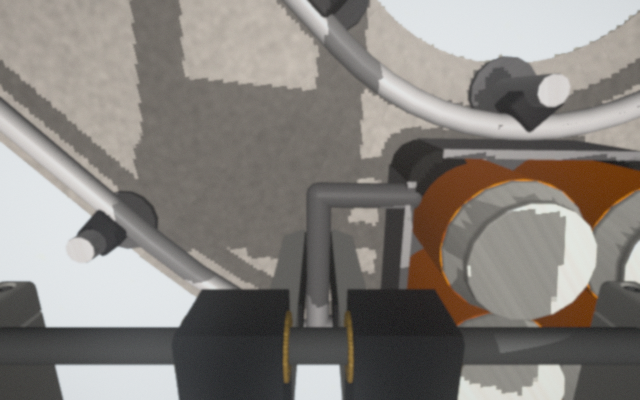

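View pics/scene12.png

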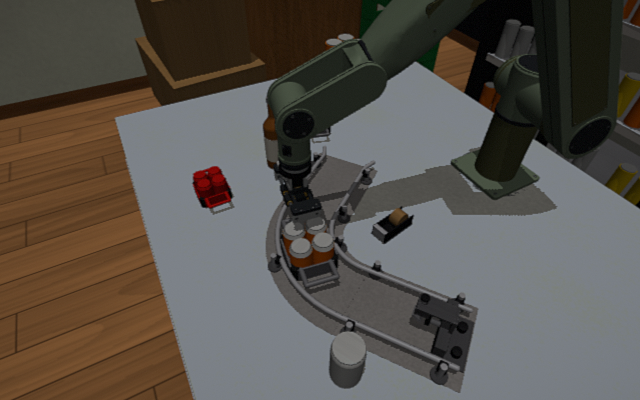

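Fitting the rail arc puts the wall about 2.4 mm from the inner rail where 3.5 mm is ideal, so I'll bias 0.8 mm outward.

Run:
```python
import plan
from plan import *
o,p,q=plan.rows([639.6,-70.16],1.422-.005,153+2.5*np.arange(1,21),e=-0.4)
for a in o: print(*[float(v) for v in a],end=' | ')
print(p,q)
o,p,q=plan.rows([639.6,-70.16],1.422-.005,153+2.5*np.arange(1,15),e=-0.4);print(p,q)
```

```text
-0.2 0.24 -0.012 | -0.12 0.25 -0.013 | -0.12 0.25 -0.013 | -0.12 0.25 -0.012 | -0.13 0.25 -0.013 | -0.12 0.25 -0.013 | -0.12 0.24 -0.013 | -0.12 0.25 -0.013 | -0.13 0.25 -0.013 | -0.12 0.25 -0.012 | -0.12 0.25 -0.013 | -0.13 0.25 -0.013 | -0.12 0.25 -0.013 | -0.12 0.24 -0.013 | -0.12 0.25 -0.012 | -0.13 0.25 -0.013 | -0.12 0.25 -0.013 | -0.12 0.25 -0.013 | -0.12 0.25 -0.013 | -0.13 0.25 -0.013 | [666.42435372 -21.53321119] 1.6729999999999985
[659.89058279 -36.92712525] 1.595999999999999
```

Call:
drive_tool(plan=[{"dx": -0.14,"dy": 0.24,"dz": 0,"spin": -0.012,"gripper": 0.05},{"dx": -0.14,"dy": 0.25,"dz": 0,"spin": -0.013,"gripper": 0.05},{"dx": -0.14,"dy": 0.25,"dz": 0,"spin": -0.013,"gripper": 0.05},{"dx": -0.14,"dy": 0.25,"dz": 0,"spin": -0.012,"gripper": 0.05},{"dx": -0.13,"dy": 0.25,"dz": 0,"spin": -0.013,"gripper": 0.05},{"dx": -0.12,"dy": 0.25,"dz": 0,"spin": -0.013,"gripper": 0.05},{"dx": -0.12,"dy": 0.24,"dz": 0,"spin": -0.013,"gripper": 0.05},{"dx": -0.12,"dy": 0.25,"dz": 0,"spin": -0.013,"gripper": 0.05},{"dx": -0.13,"dy": 0.25,"dz": 0,"spin": -0.013,"gripper": 0.05},{"dx": -0.12,"dy": 0.25,"dz": 0,"spin": -0.012,"gripper": 0.05},{"dx": -0.12,"dy": 0.25,"dz": 0,"spin": -0.013,"gripper": 0.05},{"dx": -0.13,"dy": 0.25,"dz": 0,"spin": -0.013,"gripper": 0.05},{"dx": -0.12,"dy": 0.25,"dz": 0,"spin": -0.013,"gripper": 0.05},{"dx": -0.12,"dy": 0.24,"dz": 0,"spin": -0.013,"gripper": 0.05}])

```text
clock: 14.75
tool_pos: [659.4, -38.4, 21.7]
orientation: [-0.015, 1.0, -0.001, 0.0]
force: [0.2, -6.5, 2.5]
grip_width: 11.5
```

```bash
python3 chk.py 187;python3 cap.py 13 wrist; python3 chk.py 187; python3 cap.py x > t; python3 g2.py 13 660 -38.5 1.595
cat > arc.py <<'E'
from h import *
import sys
from scipy.optimize import least_squares
i=sys.argv[1]; im,d,K,T=load("wrist",i); x,y,psi=map(float,sys.argv[2:5])
P=pts(d,K,T)[:285].reshape(-1,3)
c,s=np.cos(psi),np.sin(psi); q=P[:,:2]-[x,y]; q=np.c_[c*q[:,0]+s*q[:,1],-s*q[:,0]+c*q[:,1],P[:,2]]
t=q[(q[:,2]>31)&(q[:,2]<36)&(q[:,1]>60)&(q[:,1]<110)&(q[:,0]>10)&(q[:,0]<150)]
g=least_squares(lambda v:np.hypot(t[:,0]-v[0],t[:,1]-126.5-v[1])-126.5,[99,66],loss='cauchy',f_scale=1.)
w=q[(q[:,2]>38)&(q[:,2]<47)&(q[:,1]>45)&(q[:,1]<62)]
ww=[(a+5,np.percentile(w[(w[:,0]>a)&(w[:,0]<a+10)][:,1],98)) for a in range(50,140,10)]
k=np.polyfit(*zip(*ww),1)
print("arc nearest at",g.x[0].round(1),"inner",(g.x[1]-6).round(2),"n",len(t),"res",np.median(abs(g.fun)).round(2),"wall at 99:",np.polyval(k,99).round(2),"yaw rel",k[0].round(4),"gap",(g.x[1]-6-np.polyval(k,99)).round(2))
E
python3 arc.py 12 640 -71.5 1.42; python3 arc.py 13 660 -38.5 1.595
```

```text
clock 14.75 s_act 188.5 lat err -0.03 yaw err 0.0028 F fwd -6.5 F left 0.0 Fz 2.5 Mz [-0.98 -0.01 -0.07] grip 11.5 z 21.7
14.75 [659.4 -38.4  21.7] [[-1.0, -0.03, 0.001], [-0.03, 1.0, -0.002], [-0.0, -0.002, -1.0]] [-0.19  0.57  1.45 -0.    1.12 -1.79] [ 0.2 -6.5  2.5] 11.512890557443772
clock 14.8 s_act 189.1 lat err 0.01 yaw err 0.0005 F fwd -4.5 F left 0.4 Fz 1.4 Mz [-0.82 -0.07 -0.01] grip 11.5 z 21.7
30 rail axis 83.4 -> inner 77.4 tray None
40 rail axis 78.4 -> inner 72.4 tray 56.1
50 rail axis 73.7 -> inner 67.7 tray 57.9
60 rail axis 74.6 -> inner 68.6 tray 57.9
70 rail axis 73.8 -> inner 67.8 tray 57.9
80 rail axis 71.1 -> inner 65.1 tray 57.9
90 rail axis 66.6 -> inner 60.6 tray 57.8
100 rail axis 66.3 -> inner 60.3 tray 57.8
110 rail axis 67.7 -> inner 61.7 tray 57.8
120 rail axis 69.1 -> inner 63.1 tray 57.8
130 rail axis 71.8 -> inner 65.8 tray 57.7
140 rail axis 74.6 -> inner 68.6 tray 57.7
150 rail axis None -> inner None tray None
160 rail axis None -> inner None tray None
arc nearest at 97.5 inner 60.44 n 7354 res 2.54 wall at 99: 57.3 yaw rel -0.0095 gap 3.15
arc nearest at 97.3 inner 61.06 n 7370 res 2.55 wall at 99: 57.81 yaw rel -0.0026 gap 3.25
```

View pics/wrist13.png

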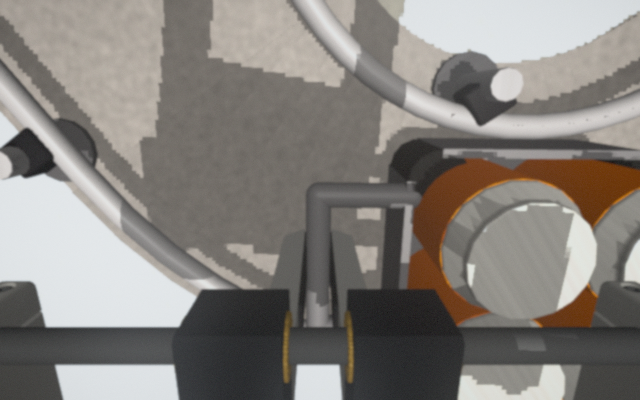

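Run:
```python
from sim import *
import plan
p,q=run([639.6,-70.16],1.422,[(-.14,.24,-.012),(-.14,.25,-.013),(-.14,.25,-.013),(-.14,.25,-.012),(-.13,.25,-.013),(-.12,.25,-.013),(-.12,.24,-.013),(-.12,.25,-.013),(-.13,.25,-.013),(-.12,.25,-.012),(-.12,.25,-.013),(-.13,.25,-.013),(-.12,.25,-.013),(-.12,.24,-.013)])
print(p,q,plan.tcp(188,e=-.4))
o,p2,q2=plan.rows(p,q-.004,188+2.5*np.arange(1,35),e=-0.4)
for a in o: print(*[float(v) for v in a],end=' | ')
```

```text
[659.72617001 -36.8112235 ] 1.6009999999999989 (array([659.90315285, -36.88207575]), np.float64(1.595656432396326))
-0.14 0.24 -0.011 | -0.12 0.25 -0.013 | -0.13 0.25 -0.013 | -0.12 0.25 -0.013 | -0.12 0.25 -0.013 | -0.12 0.24 -0.013 | -0.13 0.25 -0.012 | -0.12 0.25 -0.013 | -0.12 0.25 -0.013 | -0.12 0.25 -0.013 | -0.13 0.25 -0.013 | -0.12 0.25 -0.012 | -0.12 0.24 -0.013 | -0.13 0.25 -0.013 | -0.12 0.25 -0.013 | -0.12 0.25 -0.013 | -0.12 0.25 -0.013 | -0.13 0.25 -0.012 | -0.12 0.25 -0.013 | -0.12 0.25 -0.013 | -0.12 0.24 -0.013 | -0.13 0.25 -0.013 | -0.12 0.25 -0.013 | -0.12 0.25 -0.012 | -0.13 0.25 -0.013 | -0.12 0.25 -0.013 | -0.12 0.25 -0.013 | -0.12 0.24 -0.013 | -0.13 0.25 -0.012 | -0.12 0.25 -0.013 | -0.12 0.25 -0.013 | -0.12 0.25 -0.013 | -0.12 0.25 -0.012 | -0.12 0.25 -0.012 |
```

Call:
drive_tool(plan=[{"dx": -0.14,"dy": 0.24,"dz": 0,"spin": -0.011,"gripper": 0.05},{"dx": -0.12,"dy": 0.25,"dz": 0,"spin": -0.013,"gripper": 0.05},{"dx": -0.13,"dy": 0.25,"dz": 0,"spin": -0.013,"gripper": 0.05},{"dx": -0.12,"dy": 0.25,"dz": 0,"spin": -0.013,"gripper": 0.05},{"dx": -0.12,"dy": 0.25,"dz": 0,"spin": -0.013,"gripper": 0.05},{"dx": -0.12,"dy": 0.24,"dz": 0,"spin": -0.013,"gripper": 0.05},{"dx": -0.13,"dy": 0.25,"dz": 0,"spin": -0.012,"gripper": 0.05},{"dx": -0.12,"dy": 0.25,"dz": 0,"spin": -0.013,"gripper": 0.05},{"dx": -0.12,"dy": 0.25,"dz": 0,"spin": -0.013,"gripper": 0.05},{"dx": -0.12,"dy": 0.25,"dz": 0,"spin": -0.013,"gripper": 0.05},{"dx": -0.13,"dy": 0.25,"dz": 0,"spin": -0.013,"gripper": 0.05},{"dx": -0.12,"dy": 0.25,"dz": 0,"spin": -0.012,"gripper": 0.05},{"dx": -0.12,"dy": 0.24,"dz": 0,"spin": -0.013,"gripper": 0.05},{"dx": -0.13,"dy": 0.25,"dz": 0,"spin": -0.013,"gripper": 0.05}])

```text
clock: 15.97
tool_pos: [673.1, -1.8, 21.7]
orientation: [-0.104, 0.995, -0.001, 0.0]
force: [0.1, -6.3, 1.7]
grip_width: 11.2
```

```bash
python3 chk.py 223;python3 cap.py 14 wrist scene; python3 chk.py 223
python3 - <<'E'
from sim import *
import plan
p,q=run([659.73,-36.81],1.601,[(-.14,.24,-.011),(-.12,.25,-.013),(-.13,.25,-.013),(-.12,.25,-.013),(-.12,.25,-.013),(-.12,.24,-.013),(-.13,.25,-.012),(-.12,.25,-.013),(-.12,.25,-.013),(-.12,.25,-.013),(-.13,.25,-.013),(-.12,.25,-.012),(-.12,.24,-.013),(-.13,.25,-.013)])
print(p,q,plan.tcp(223,e=-.4))
E
python3 -c "
import cv2
im=cv2.imread('pics/scene14.png'); cv2.imwrite('pics/c14.png',cv2.resize(im[180:400,240:500],None,fx=2.7,fy=2.7,interpolation=cv2.INTER_CUBIC))"
```

```text
clock 15.97 s_act 223.7 lat err -0.0 yaw err -0.0001 F fwd -6.2 F left 1.1 Fz 1.7 Mz [-0.79 -0.13 -0.08] grip 11.2 z 21.7
15.9667 [673.1  -1.8  21.7] [[-0.978, -0.207, 0.001], [-0.207, 0.978, -0.002], [-0.001, -0.002, -1.0]] [-0.13  0.59  1.41 -0.    1.13 -1.91] [ 0.1 -6.3  1.7] 11.16551908990435
clock 16.07 s_act 224.4 lat err 0.04 yaw err -0.0037 F fwd -4.3 F left -0.8 Fz 1.0 Mz [-0.67 -0.26 -0.04] grip 11.2 z 21.7
[ 6.73115025e+02 -4.38428341e-01] 1.7789999999999988 (array([ 6.73209589e+02, -4.69409626e-01]), np.float64(1.7751401197210697))
```

View pics/c14.png

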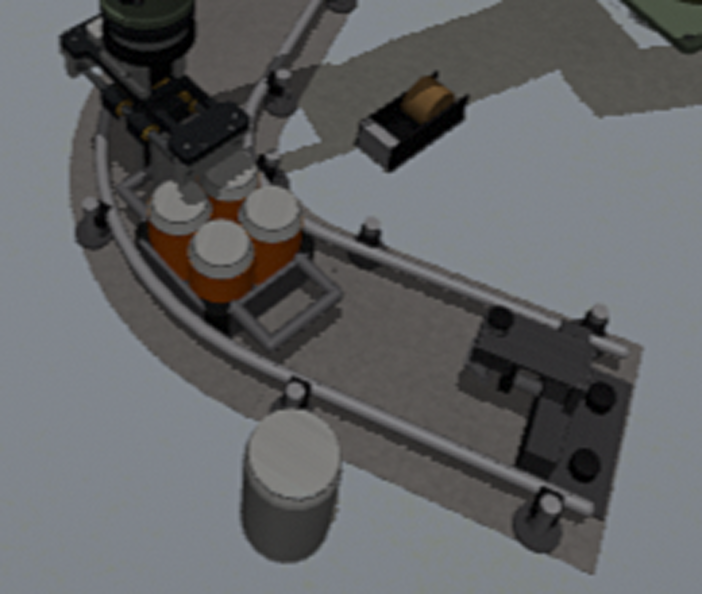

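View pics/wrist14.png

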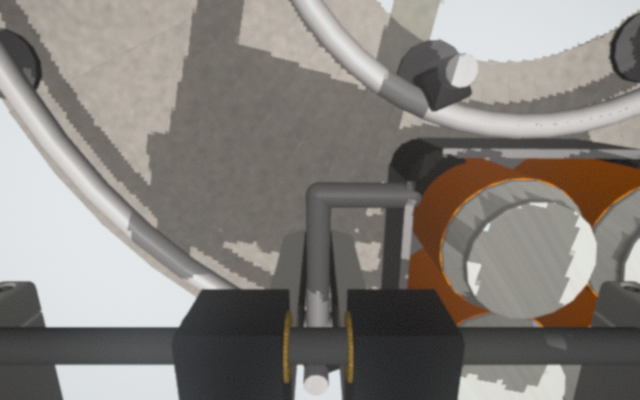

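Call:
drive_tool(plan=[{"dx": -0.12,"dy": 0.25,"dz": 0,"spin": -0.014,"gripper": 0.05},{"dx": -0.12,"dy": 0.25,"dz": 0,"spin": -0.014,"gripper": 0.05},{"dx": -0.12,"dy": 0.25,"dz": 0,"spin": -0.013,"gripper": 0.05},{"dx": -0.13,"dy": 0.25,"dz": 0,"spin": -0.012,"gripper": 0.05},{"dx": -0.12,"dy": 0.25,"dz": 0,"spin": -0.013,"gripper": 0.05},{"dx": -0.12,"dy": 0.25,"dz": 0,"spin": -0.013,"gripper": 0.05},{"dx": -0.12,"dy": 0.24,"dz": 0,"spin": -0.013,"gripper": 0.05},{"dx": -0.13,"dy": 0.25,"dz": 0,"spin": -0.013,"gripper": 0.05},{"dx": -0.12,"dy": 0.25,"dz": 0,"spin": -0.013,"gripper": 0.05},{"dx": -0.12,"dy": 0.25,"dz": 0,"spin": -0.012,"gripper": 0.05},{"dx": -0.13,"dy": 0.25,"dz": 0,"spin": -0.013,"gripper": 0.05},{"dx": -0.12,"dy": 0.25,"dz": 0,"spin": -0.013,"gripper": 0.05}])

```text
clock: 17.07
tool_pos: [678.9, 31.4, 21.7]
orientation: [-0.181, 0.983, -0.001, 0.0]
force: [0.2, -5.6, 1.0]
grip_width: 11.4
```

```bash
python3 chk.py 253;python3 cap.py 15 wrist; python3 chk.py 253
python3 - <<'E'
from sim import *
import plan
p,q=run([673.115,-.44],1.779,[(-.12,.25,-.014),(-.12,.25,-.014),(-.12,.25,-.013),(-.13,.25,-.012),(-.12,.25,-.013),(-.12,.25,-.013),(-.12,.24,-.013),(-.13,.25,-.013),(-.12,.25,-.013),(-.12,.25,-.012),(-.13,.25,-.013),(-.12,.25,-.013)])
print(p,q,plan.tcp(253,e=-.4))
o,p2,q2=plan.rows(p,q-.005,253+2.5*np.arange(1,37),e=-0.4)
for a in o: print(*[float(v) for v in a],end=' | ')
E
python3 arc.py 15 677.5 29.5 1.935
```

```text
clock 17.07 s_act 254.2 lat err 0.4 yaw err 0.0003 F fwd -5.3 F left 1.8 Fz 1.0 Mz [-0.86 -0.25 -0.03] grip 11.4 z 21.7
17.0667 [678.9  31.4  21.7] [[-0.934, -0.356, 0.001], [-0.356, 0.934, -0.001], [-0.001, -0.002, -1.0]] [-0.08  0.6   1.4  -0.    1.14 -2.02] [ 0.2 -5.6  1. ] 11.362965149953295
clock 17.12 s_act 254.8 lat err 0.47 yaw err -0.0023 F fwd -5.0 F left -0.1 Fz 1.1 Mz [-0.64 -0.37 -0.04] grip 11.3 z 21.7
[678.95275969  32.33346549] 1.9349999999999992 (array([679.27865398,  32.21160901]), np.float64(1.928952105904372))
-0.15 0.23 -0.012 | -0.12 0.24 -0.013 | -0.12 0.25 -0.012 | -0.13 0.25 -0.013 | -0.12 0.25 -0.013 | -0.12 0.25 -0.013 | -0.12 0.25 -0.012 | -0.12 0.25 -0.012 | -0.11 0.24 -0.012 | -0.11 0.25 -0.011 | -0.11 0.25 -0.011 | -0.1 0.25 -0.011 | -0.1 0.25 -0.009 | -0.09 0.25 -0.01 | -0.09 0.24 -0.009 | -0.09 0.25 -0.009 | -0.08 0.25 -0.008 | -0.08 0.25 -0.008 | -0.08 0.25 -0.007 | -0.07 0.25 -0.007 | -0.06 0.25 -0.007 | -0.07 0.25 -0.006 | -0.05 0.25 -0.006 | -0.06 0.25 -0.005 | -0.05 0.25 -0.005 | -0.04 0.25 -0.005 | -0.05 0.25 -0.004 | -0.03 0.25 -0.004 | -0.04 0.25 -0.003 | -0.03 0.25 -0.003 | -0.02 0.25 -0.002 | -0.02 0.25 -0.003 | -0.02 0.25 -0.002 | -0.02 0.25 -0.001 | -0.01 0.25 -0.002 | -0.01 0.25 -0.001 | arc nearest at 100.0 inner 57.65 n 7427 res 2.53 wall at 99: 54.77 yaw rel -0.0071 gap 2.88
```

View pics/wrist15.png

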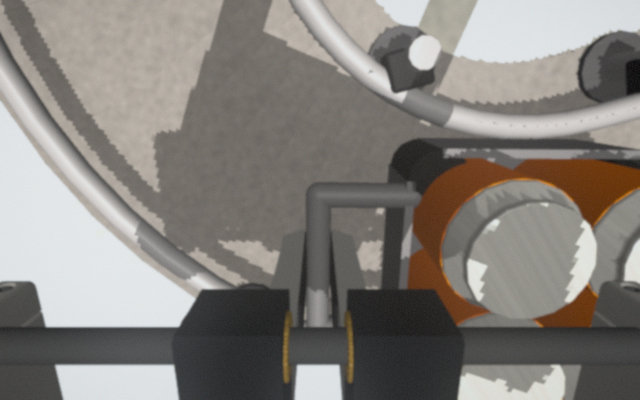

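Call:
drive_tool(plan=[{"dx": -0.14,"dy": 0.24,"dz": 0,"spin": -0.014,"gripper": 0.05},{"dx": -0.13,"dy": 0.24,"dz": 0,"spin": -0.013,"gripper": 0.05},{"dx": -0.13,"dy": 0.25,"dz": 0,"spin": -0.012,"gripper": 0.05},{"dx": -0.13,"dy": 0.25,"dz": 0,"spin": -0.013,"gripper": 0.05},{"dx": -0.12,"dy": 0.25,"dz": 0,"spin": -0.013,"gripper": 0.05},{"dx": -0.12,"dy": 0.25,"dz": 0,"spin": -0.013,"gripper": 0.05},{"dx": -0.12,"dy": 0.25,"dz": 0,"spin": -0.012,"gripper": 0.05},{"dx": -0.12,"dy": 0.25,"dz": 0,"spin": -0.012,"gripper": 0.05},{"dx": -0.11,"dy": 0.24,"dz": 0,"spin": -0.012,"gripper": 0.05},{"dx": -0.11,"dy": 0.25,"dz": 0,"spin": -0.011,"gripper": 0.05},{"dx": -0.11,"dy": 0.25,"dz": 0,"spin": -0.011,"gripper": 0.05},{"dx": -0.1,"dy": 0.25,"dz": 0,"spin": -0.011,"gripper": 0.05}])

```text
clock: 18.12
tool_pos: [679.6, 65.0, 21.7]
orientation: [-0.253, 0.968, -0.0, 0.001]
force: [2.1, -3.4, 0.3]
grip_width: 11.4
```

```bash
python3 chk.py 283;python3 cap.py 16 wrist; python3 chk.py 283
python3 - <<'E'
from sim import *
import plan
p,q=run([678.95,32.33],1.935,[(-.14,.24,-.014),(-.13,.24,-.013),(-.13,.25,-.012),(-.13,.25,-.013),(-.12,.25,-.013),(-.12,.25,-.013),(-.12,.25,-.012),(-.12,.25,-.012),(-.11,.24,-.012),(-.11,.25,-.011),(-.11,.25,-.011),(-.1,.25,-.011)])
print(p,q,plan.tcp(283,e=-.4))
E
python3 arc.py 16 678.0 62 2.08; python3 g2.py 16 678 62 2.08
```

```text
clock 18.12 s_act 284.9 lat err 0.09 yaw err -0.0001 F fwd -4.0 F left -0.1 Fz 0.3 Mz [-0.63 -0.4  -0.05] grip 11.4 z 21.7
18.1167 [679.6  65.   21.7] [[-0.872, -0.489, 0.002], [-0.489, 0.872, -0.0], [-0.001, -0.001, -1.0]] [-0.03  0.61  1.39 -0.    1.14 -2.11] [ 2.1 -3.4  0.3] 11.36553172589472
clock 18.17 s_act 285.6 lat err 0.16 yaw err -0.0018 F fwd -5.8 F left -1.0 Fz 1.0 Mz [-0.61 -0.46 -0.07] grip 11.3 z 21.7
[679.52699509  65.24959968] 2.0820000000000003 (array([679.70656383,  65.11034737]), np.float64(2.074539727709986))
arc nearest at 98.7 inner 57.48 n 8211 res 2.85 wall at 99: 54.14 yaw rel -0.004 gap 3.34
30 rail axis 90.2 -> inner 84.2 tray None
40 rail axis 74.4 -> inner 68.4 tray 51.8
50 rail axis 70.4 -> inner 64.4 tray 54.2
60 rail axis 67.3 -> inner 61.3 tray 54.3
70 rail axis 65.1 -> inner 59.1 tray 54.3
80 rail axis 63.7 -> inner 57.7 tray 54.2
90 rail axis 63.2 -> inner 57.2 tray 54.2
100 rail axis 63.7 -> inner 57.7 tray 54.1
110 rail axis 64.2 -> inner 58.2 tray 54.1
120 rail axis 65.6 -> inner 59.6 tray 54.0
130 rail axis 75.2 -> inner 69.2 tray 53.9
140 rail axis 71.1 -> inner 65.1 tray 53.9
150 rail axis None -> inner None tray None
160 rail axis None -> inner None tray None
```

View pics/wrist16.png

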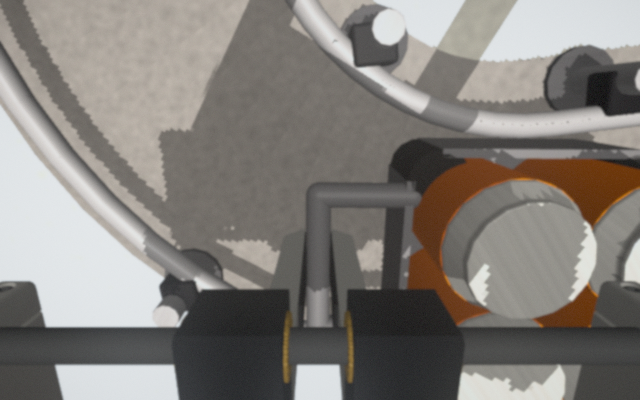

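Run:
```python
import plan; from plan import *
plan.LEAD=0.7
o,p2,q2=plan.rows([679.53,65.25],2.082,285+2.5*np.arange(1,29),e=-0.4)
for a in o: print(*[float(v) for v in a],end=' | ')
print(p2,q2)
```

```text
-0.18 0.3 -0.01 | -0.1 0.24 -0.009 | -0.08 0.25 -0.009 | -0.09 0.25 -0.008 | -0.08 0.25 -0.008 | -0.08 0.25 -0.008 | -0.07 0.25 -0.007 | -0.07 0.25 -0.007 | -0.06 0.25 -0.006 | -0.06 0.25 -0.006 | -0.06 0.25 -0.005 | -0.05 0.25 -0.005 | -0.05 0.25 -0.005 | -0.04 0.25 -0.004 | -0.04 0.25 -0.004 | -0.03 0.25 -0.003 | -0.03 0.25 -0.003 | -0.03 0.25 -0.003 | -0.02 0.25 -0.002 | -0.02 0.25 -0.002 | -0.02 0.25 -0.002 | -0.02 0.25 -0.001 | -0.01 0.25 -0.001 | -0.0 0.25 -0.001 | -0.01 0.25 -0.001 | -0.0 0.25 -0.0 | -0.0 0.25 -0.0 | -0.01 0.25 -0.0 | [651.27287558 130.59801899] 2.201999999999998
```

Call:
drive_tool(plan=[{"dx": -0.13,"dy": 0.27,"dz": 0,"spin": -0.01,"gripper": 0.05},{"dx": -0.13,"dy": 0.27,"dz": 0,"spin": -0.009,"gripper": 0.05},{"dx": -0.1,"dy": 0.25,"dz": 0,"spin": -0.009,"gripper": 0.05},{"dx": -0.09,"dy": 0.25,"dz": 0,"spin": -0.008,"gripper": 0.05},{"dx": -0.08,"dy": 0.25,"dz": 0,"spin": -0.008,"gripper": 0.05},{"dx": -0.08,"dy": 0.25,"dz": 0,"spin": -0.008,"gripper": 0.05},{"dx": -0.07,"dy": 0.25,"dz": 0,"spin": -0.007,"gripper": 0.05},{"dx": -0.07,"dy": 0.25,"dz": 0,"spin": -0.007,"gripper": 0.05},{"dx": -0.06,"dy": 0.25,"dz": 0,"spin": -0.006,"gripper": 0.05},{"dx": -0.06,"dy": 0.25,"dz": 0,"spin": -0.006,"gripper": 0.05},{"dx": -0.06,"dy": 0.25,"dz": 0,"spin": -0.005,"gripper": 0.05},{"dx": -0.05,"dy": 0.25,"dz": 0,"spin": -0.005,"gripper": 0.05},{"dx": -0.05,"dy": 0.25,"dz": 0,"spin": -0.005,"gripper": 0.05},{"dx": -0.04,"dy": 0.25,"dz": 0,"spin": -0.004,"gripper": 0.05}])

```text
clock: 19.33
tool_pos: [669.8, 100.7, 21.7]
orientation: [-0.299, 0.954, -0.0, 0.001]
force: [3.3, -4.7, 0.2]
grip_width: 11.2
```

```bash
python3 chk.py 320;python3 cap.py 17 wrist scene; python3 chk.py 320; python3 -c "
from sim import *
import plan
print(run([679.53,65.25],2.082,[(-.13,.27,-.01),(-.13,.27,-.009),(-.1,.25,-.009),(-.09,.25,-.008),(-.08,.25,-.008),(-.08,.25,-.008),(-.07,.25,-.007),(-.07,.25,-.007),(-.06,.25,-.006),(-.06,.25,-.006),(-.06,.25,-.005),(-.05,.25,-.005),(-.05,.25,-.005),(-.04,.25,-.004)]))
plan.LEAD=.7;print(plan.tcp(320,e=-.4))
import cv2
im=cv2.imread('pics/scene17.png'); cv2.imwrite('pics/c17.png',cv2.resize(im[180:400,260:520],None,fx=2.7,fy=2.7,interpolation=cv2.INTER_CUBIC))"; python3 g2.py 17 667.6 100.6 2.18
```

```text
clock 19.33 s_act 320.7 lat err -0.62 yaw err -0.0014 F fwd -5.7 F left -0.1 Fz 0.2 Mz [-0.6  -0.5  -0.08] grip 11.2 z 21.7
19.3333 [669.8 100.7  21.7] [[-0.821, -0.571, 0.001], [-0.571, 0.821, -0.0], [-0.001, -0.001, -1.0]] [ 0.02  0.6   1.4  -0.    1.14 -2.16] [ 3.3 -4.7  0.2] 11.22619557505007
clock 19.43 s_act 321.3 lat err -0.59 yaw err -0.0021 F fwd -4.7 F left -1.5 Fz 1.8 Mz [-0.31 -0.47 -0.01] grip 11.3 z 21.7
(array([669.7531057 , 100.80074104]), 2.178999999999999)
(array([669.76640089, 100.79883509]), np.float64(2.17919619024555))
30 rail axis 73.8 -> inner 67.8 tray None
40 rail axis 70.4 -> inner 64.4 tray 54.1
50 rail axis 68.2 -> inner 62.2 tray 55.3
60 rail axis 66.7 -> inner 60.7 tray 55.3
70 rail axis 66.3 -> inner 60.3 tray 55.3
80 rail axis 65.8 -> inner 59.8 tray 55.2
90 rail axis 66.2 -> inner 60.2 tray 55.1
100 rail axis 73.9 -> inner 67.9 tray 55.1
110 rail axis 70.8 -> inner 64.8 tray 55.0
120 rail axis 66.7 -> inner 60.7 tray 54.9
130 rail axis 67.1 -> inner 61.1 tray 54.9
140 rail axis 67.1 -> inner 61.1 tray 54.8
150 rail axis None -> inner None tray None
160 rail axis None -> inner None tray None
```

View pics/c17.png

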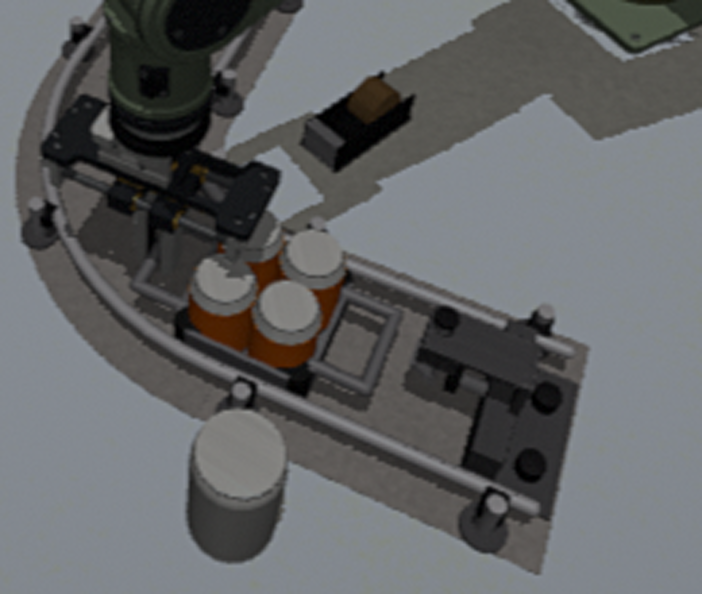

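View pics/wrist17.png

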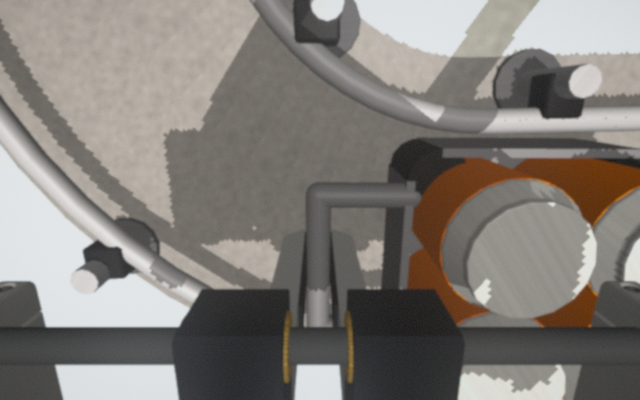

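Call:
drive_tool(plan=[{"dx": -0.03,"dy": 0.2,"dz": 0,"spin": -0.003,"gripper": 0.05},{"dx": -0.03,"dy": 0.2,"dz": 0,"spin": -0.003,"gripper": 0.05},{"dx": -0.02,"dy": 0.2,"dz": 0,"spin": -0.003,"gripper": 0.05},{"dx": -0.02,"dy": 0.2,"dz": 0,"spin": -0.003,"gripper": 0.05},{"dx": -0.02,"dy": 0.2,"dz": 0,"spin": -0.003,"gripper": 0.05},{"dx": -0.01,"dy": 0.2,"dz": 0,"spin": -0.003,"gripper": 0.05},{"dx": -0.01,"dy": 0.2,"dz": 0,"spin": -0.002,"gripper": 0.05},{"dx": -0.01,"dy": 0.2,"dz": 0,"spin": -0.002,"gripper": 0.05},{"dx": -0.01,"dy": 0.2,"dz": 0,"spin": -0.001,"gripper": 0.05},{"dx": 0,"dy": 0.2,"dz": 0,"spin": 0,"gripper": 0.05}])

```text
clock: 20.27
tool_pos: [659.4, 117.7, 21.7]
orientation: [-0.31, 0.951, -0.0, 0.001]
force: [3.8, -4.1, 2.1]
grip_width: 11.0
```

```bash
python3 chk.py 340;python3 cap.py 18 wrist scene; python3 chk.py 340; python3 g2.py 18 658.3 117.4 2.202
```

```text
clock 20.27 s_act 340.5 lat err -0.11 yaw err 0.0022 F fwd -5.6 F left -0.6 Fz 2.1 Mz [-0.59 -0.62  0.04] grip 11.0 z 21.7
20.2667 [659.4 117.7  21.7] [[-0.807, -0.59, 0.001], [-0.59, 0.807, -0.0], [-0.001, -0.001, -1.0]] [ 0.05  0.59  1.42 -0.    1.13 -2.15] [ 3.8 -4.1  2.1] 11.017259576738903
clock 20.37 s_act 340.9 lat err -0.09 yaw err 0.0022 F fwd -4.8 F left -0.1 Fz 1.3 Mz [-0.45 -0.52 -0.04] grip 11.6 z 21.7
30 rail axis 69.8 -> inner 63.8 tray None
40 rail axis 68.0 -> inner 62.0 tray 54.3
50 rail axis 67.1 -> inner 61.1 tray 56.0
60 rail axis 66.6 -> inner 60.6 tray 56.0
70 rail axis 66.6 -> inner 60.6 tray 55.9
80 rail axis 73.8 -> inner 67.8 tray 55.9
90 rail axis 70.3 -> inner 64.3 tray 55.8
100 rail axis 67.5 -> inner 61.5 tray 55.7
110 rail axis 66.6 -> inner 60.6 tray 55.6
120 rail axis 66.6 -> inner 60.6 tray 55.6
130 rail axis 66.2 -> inner 60.2 tray 55.5
140 rail axis 66.1 -> inner 60.1 tray 55.4
150 rail axis None -> inner None tray None
160 rail axis None -> inner None tray None
```

Call:
drive_tool(plan=[{"dx": -0.01,"dy": 0.15,"dz": 0,"spin": 0.002,"gripper": 0.05},{"dx": -0.01,"dy": 0.15,"dz": 0,"spin": 0.002,"gripper": 0.05},{"dx": -0.01,"dy": 0.15,"dz": 0,"spin": 0.001,"gripper": 0.05},{"dx": -0.01,"dy": 0.15,"dz": 0,"spin": 0,"gripper": 0.05},{"dx": -0.01,"dy": 0.15,"dz": 0,"spin": 0,"gripper": 0.05},{"dx": 0,"dy": 0.15,"dz": 0,"spin": 0,"gripper": 0.05},{"dx": 0,"dy": 0.15,"dz": 0,"spin": 0,"gripper": 0.05},{"dx": 0,"dy": 0.15,"dz": 0,"spin": 0,"gripper": 0.05}])

```text
clock: 21.03
tool_pos: [653.4, 126.6, 21.7]
orientation: [-0.308, 0.951, -0.001, 0.001]
force: [4.3, -6.8, 0.1]
grip_width: 11.4
```

```bash
python3 chk.py 352;python3 cap.py 19 wrist scene; python3 chk.py 352; python3 g2.py 19 652.2 127.2 2.197|sed -n '3,12p';python3 -c "
import cv2
im=cv2.imread('pics/scene19.png'); cv2.imwrite('pics/c19.png',cv2.resize(im[230:400,320:500],None,fx=3.5,fy=3.5,interpolation=cv2.INTER_CUBIC))"
```

```text
clock 21.03 s_act 351.2 lat err -0.21 yaw err -0.0052 F fwd -8.1 F left 0.5 Fz 0.1 Mz [-1.03 -0.88  0.01] grip 11.4 z 21.7
21.0333 [653.4 126.6  21.7] [[-0.81, -0.586, 0.002], [-0.586, 0.81, -0.002], [-0.001, -0.003, -1.0]] [ 0.06  0.58  1.44 -0.    1.12 -2.13] [ 4.3 -6.8  0.1] 11.420007758164441
clock 21.13 s_act 351.5 lat err -0.22 yaw err -0.0052 F fwd -7.9 F left -0.8 Fz 0.6 Mz [-0.91 -0.83  0.  ] grip 11.0 z 21.7
50 rail axis 67.6 -> inner 61.6 tray 56.8
60 rail axis 67.6 -> inner 61.6 tray 56.8
70 rail axis 75.2 -> inner 69.2 tray 56.8
80 rail axis 72.1 -> inner 66.1 tray 56.8
90 rail axis 67.6 -> inner 61.6 tray 56.8
100 rail axis 68.0 -> inner 62.0 tray 56.8
110 rail axis 68.0 -> inner 62.0 tray 56.7
120 rail axis 67.6 -> inner 61.6 tray 56.8
130 rail axis 68.0 -> inner 62.0 tray 56.8
140 rail axis 68.0 -> inner 62.0 tray 56.8
```

View pics/c19.png

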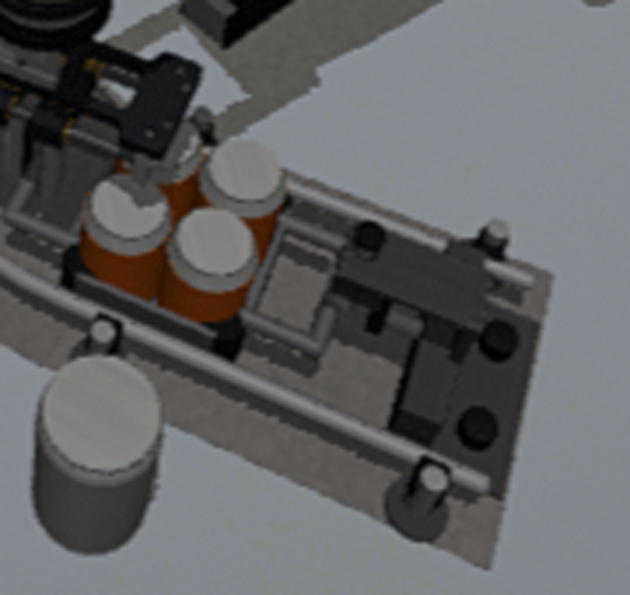

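Push has risen to 8 N, so the front bar has likely met the bolt slope at s≈350, putting home near 375. I'll slow down.

Call:
drive_tool(plan=[{"dx": 0,"dy": 0.1,"dz": 0,"spin": 0,"gripper": 0.05},{"dx": 0,"dy": 0.1,"dz": 0,"spin": 0,"gripper": 0.05},{"dx": 0,"dy": 0.1,"dz": 0,"spin": 0,"gripper": 0.05},{"dx": 0,"dy": 0.1,"dz": 0,"spin": 0,"gripper": 0.05},{"dx": 0,"dy": 0.1,"dz": 0,"spin": 0,"gripper": 0.05},{"dx": 0,"dy": 0.1,"dz": 0,"spin": 0,"gripper": 0.05},{"dx": 0,"dy": 0.1,"dz": 0,"spin": 0,"gripper": 0.05},{"dx": 0,"dy": 0.1,"dz": 0,"spin": 0,"gripper": 0.05}])

```text
clock: 21.8
tool_pos: [649.0, 132.7, 21.7]
orientation: [-0.308, 0.951, -0.002, 0.001]
force: [5.6, -6.8, -0.6]
grip_width: 11.3
```

```bash
python3 chk.py 360
```

```text
clock 21.8 s_act 358.7 lat err -0.23 yaw err -0.0056 F fwd -8.8 F left -0.5 Fz -0.6 Mz [-1.11 -0.85 -0.05] grip 11.3 z 21.7
```

Call:
drive_tool(plan=[{"dx": 0,"dy": 0.1,"dz": 0,"spin": 0,"gripper": 0.05},{"dx": 0,"dy": 0.1,"dz": 0,"spin": 0,"gripper": 0.05},{"dx": 0,"dy": 0.1,"dz": 0,"spin": 0,"gripper": 0.05},{"dx": 0,"dy": 0.1,"dz": 0,"spin": 0,"gripper": 0.05},{"dx": 0,"dy": 0.1,"dz": 0,"spin": 0,"gripper": 0.05},{"dx": 0,"dy": 0.1,"dz": 0,"spin": 0,"gripper": 0.05}])

```text
clock: 22.3
tool_pos: [644.9, 138.4, 21.7]
orientation: [-0.308, 0.951, -0.001, 0.001]
force: [3.1, -4.9, 1.7]
grip_width: 11.2
```

```bash
python3 chk.py 366;python3 cap.py 20 wrist scene; python3 chk.py 366; python3 g2.py 20 646 137 2.197|sed -n '3,12p';python3 -c "
import cv2
im=cv2.imread('pics/scene20.png'); cv2.imwrite('pics/c20.png',cv2.resize(im[230:400,320:500],None,fx=3.5,fy=3.5,interpolation=cv2.INTER_CUBIC))"
```

```text
clock 22.3 s_act 365.7 lat err -0.25 yaw err -0.0056 F fwd -5.8 F left 0.3 Fz 1.7 Mz [-0.8  -0.7   0.02] grip 11.2 z 21.7
22.3 [644.9 138.4  21.7] [[-0.81, -0.586, 0.002], [-0.586, 0.81, -0.001], [-0.001, -0.002, -1.0]] [ 0.08  0.57  1.45 -0.    1.12 -2.12] [ 3.1 -4.9  1.7] 11.221574053550789
clock 22.4 s_act 366.0 lat err -0.23 yaw err -0.0055 F fwd -7.0 F left 0.6 Fz 2.1 Mz [-0.7  -0.63 -0.03] grip 11.6 z 21.7
50 rail axis 68.3 -> inner 62.3 tray 57.4
60 rail axis 75.5 -> inner 69.5 tray 57.6
70 rail axis 72.0 -> inner 66.0 tray 57.5
80 rail axis 68.3 -> inner 62.3 tray 57.5
90 rail axis 68.3 -> inner 62.3 tray 57.5
100 rail axis 68.3 -> inner 62.3 tray 57.5
110 rail axis 68.3 -> inner 62.3 tray 57.5
120 rail axis 68.3 -> inner 62.3 tray 57.4
130 rail axis 68.3 -> inner 62.3 tray 57.4
140 rail axis 68.5 -> inner 62.5 tray 57.4
```

View pics/c20.png

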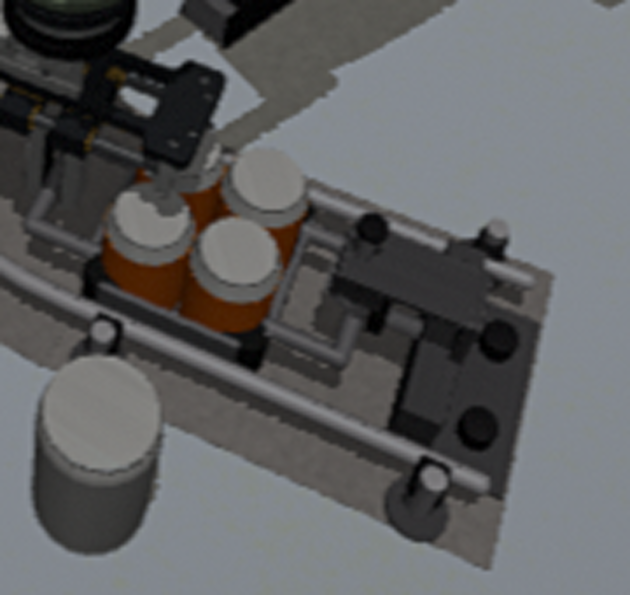

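Call:
drive_tool(plan=[{"dx": 0,"dy": 0.1,"dz": 0,"spin": 0,"gripper": 0.05},{"dx": 0,"dy": 0.1,"dz": 0,"spin": 0,"gripper": 0.05},{"dx": 0,"dy": 0.1,"dz": 0,"spin": 0,"gripper": 0.05},{"dx": 0,"dy": 0.1,"dz": 0,"spin": 0,"gripper": 0.05},{"dx": 0,"dy": 0.1,"dz": 0,"spin": 0,"gripper": 0.05}])

```text
clock: 22.82
tool_pos: [642.4, 141.9, 21.7]
orientation: [-0.308, 0.951, -0.001, 0.001]
force: [5.2, -6.6, -0.2]
grip_width: 11.1
```

```bash
python3 chk.py 371
```

```text
clock 22.82 s_act 370.0 lat err -0.3 yaw err -0.0055 F fwd -8.4 F left -0.3 Fz -0.2 Mz [-1.1  -0.9  -0.04] grip 11.1 z 21.7
```

Call:
drive_tool(plan=[{"dx": 0,"dy": 0.1,"dz": 0,"spin": 0,"gripper": 0.05},{"dx": 0,"dy": 0.1,"dz": 0,"spin": 0,"gripper": 0.05},{"dx": 0,"dy": 0.1,"dz": 0,"spin": 0,"gripper": 0.05}])

```text
clock: 23.07
tool_pos: [640.8, 144.0, 21.7]
orientation: [-0.308, 0.951, -0.002, 0.001]
force: [6.0, -7.9, 0.4]
grip_width: 11.5
```

```bash
python3 chk.py 373
```

```text
clock 23.07 s_act 372.7 lat err -0.32 yaw err -0.0054 F fwd -9.9 F left -0.2 Fz 0.4 Mz [-1.24 -1.02 -0.02] grip 11.5 z 21.7
```

Call:
drive_tool(plan=[{"dx": 0,"dy": 0.1,"dz": 0,"spin": 0,"gripper": 0.05},{"dx": 0,"dy": 0.1,"dz": 0,"spin": 0,"gripper": 0.05}])

```text
clock: 23.23
tool_pos: [640.0, 145.2, 21.7]
orientation: [-0.308, 0.951, -0.002, 0.001]
force: [6.7, -8.8, -1.5]
grip_width: 11.3
```

```bash
python3 chk.py 375;python3 cap.py 21 scene; python3 chk.py 375;python3 -c "
import cv2
im=cv2.imread('pics/scene21.png'); cv2.imwrite('pics/c21.png',cv2.resize(im[260:360,380:480],None,fx=6,fy=6,interpolation=cv2.INTER_CUBIC))"
```

```text
clock 23.23 s_act 374.2 lat err -0.34 yaw err -0.0055 F fwd -11.1 F left -0.2 Fz -1.5 Mz [-1.37 -1.08 -0.01] grip 11.3 z 21.7
23.2333 [640.  145.2  21.7] [[-0.81, -0.586, 0.004], [-0.586, 0.81, -0.003], [-0.001, -0.005, -1.0]] [ 0.09  0.56  1.46 -0.    1.11 -2.1 ] [ 6.7 -8.8 -1.5] 11.290560110001884
clock 23.28 s_act 374.3 lat err -0.33 yaw err -0.0054 F fwd -9.3 F left 0.5 Fz -0.2 Mz [-1.28 -1.05  0.02] grip 11.1 z 21.7
```

View pics/c21.png

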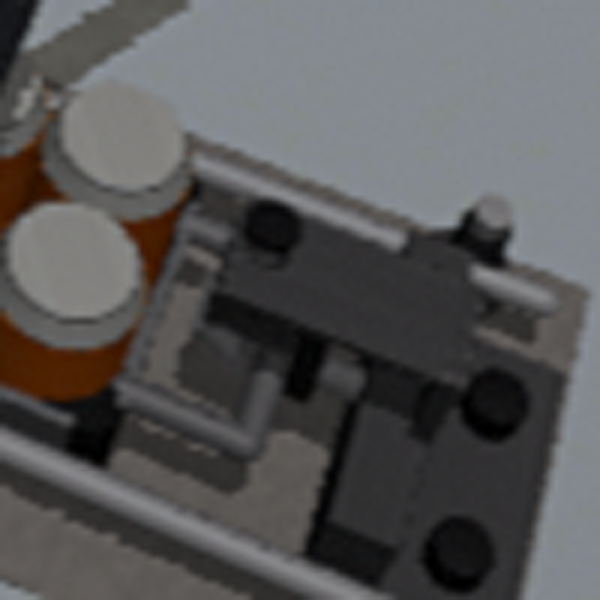

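Call:
drive_tool(plan=[{"dx": 0,"dy": 0.05,"dz": 0,"spin": 0,"gripper": 0.05},{"dx": 0,"dy": 0.05,"dz": 0,"spin": 0,"gripper": 0.05},{"dx": 0,"dy": 0,"dz": 0,"spin": 0,"gripper": 0.05}])

```text
clock: 23.53
tool_pos: [639.5, 145.8, 21.7]
orientation: [-0.308, 0.951, -0.002, 0.001]
force: [6.1, -8.2, -0.2]
grip_width: 11.5
```

```bash
python3 chk.py 375
```

```text
clock 23.53 s_act 375.0 lat err -0.32 yaw err -0.0055 F fwd -10.3 F left -0.2 Fz -0.2 Mz [-1.3  -1.09 -0.03] grip 11.5 z 21.7
```

Call:
drive_tool(plan=[{"dx": 0,"dy": 0.05,"dz": 0,"spin": 0,"gripper": 0.05},{"dx": 0,"dy": 0.05,"dz": 0,"spin": 0,"gripper": 0.05},{"dx": 0,"dy": 0,"dz": 0,"spin": 0,"gripper": 0.05}])

```text
clock: 23.78
tool_pos: [639.0, 146.5, 21.7]
orientation: [-0.308, 0.951, -0.002, 0.001]
force: [5.9, -8.4, -0.5]
grip_width: 11.5
```

```bash
python3 chk.py 376
```

```text
clock 23.78 s_act 375.7 lat err -0.34 yaw err -0.0055 F fwd -10.2 F left 0.2 Fz -0.5 Mz [-1.45 -1.16  0.01] grip 11.5 z 21.7
```

Call:
drive_tool(plan=[{"dx": 0,"dy": 0.05,"dz": 0,"spin": 0,"gripper": 0.05},{"dx": 0,"dy": 0.05,"dz": 0,"spin": 0,"gripper": 0.05}])

```text
clock: 23.95
tool_pos: [638.7, 147.0, 21.7]
orientation: [-0.308, 0.951, -0.003, 0.001]
force: [7.1, -10.8, -1.4]
grip_width: 11.0
```

```bash
python3 chk.py 376;python3 cap.py 22 scene side; python3 chk.py 376; python3 -c "
import cv2
im=cv2.imread('pics/scene22.png'); cv2.imwrite('pics/c22.png',cv2.resize(im[260:360,380:480],None,fx=6,fy=6,interpolation=cv2.INTER_CUBIC))
im=cv2.imread('pics/side22.png'); cv2.imwrite('pics/c22s.png',cv2.resize(im[120:220,200:330],None,fx=6,fy=6,interpolation=cv2.INTER_CUBIC))"
```

```text
clock 23.95 s_act 376.4 lat err -0.37 yaw err -0.0056 F fwd -12.9 F left 0.6 Fz -1.4 Mz [-1.69 -1.29 -0.05] grip 11.0 z 21.7
23.95 [638.7 147.   21.7] [[-0.81, -0.586, 0.004], [-0.586, 0.81, -0.004], [-0.001, -0.006, -1.0]] [ 0.1   0.56  1.47 -0.    1.11 -2.1 ] [  7.1 -10.8  -1.4] 11.00694040145704
clock 24.05 s_act 376.3 lat err -0.36 yaw err -0.0055 F fwd -10.9 F left 0.6 Fz -1.6 Mz [-1.56 -1.22  0.01] grip 11.3 z 21.7
```

View pics/c22.png

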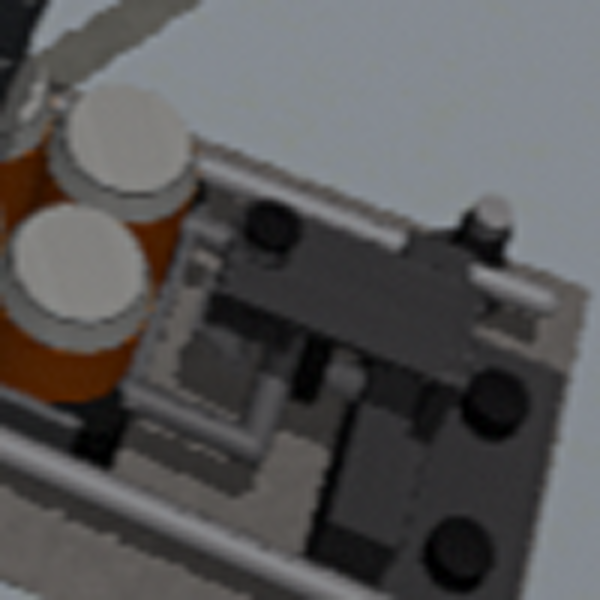

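View pics/c22s.png

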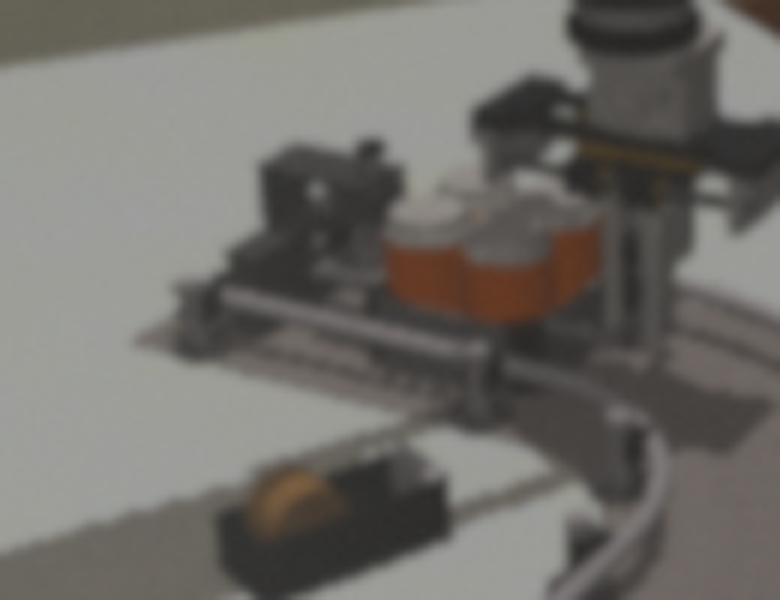

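Push climbs at about 0.7 N/mm, matching the buffer rate, and is now 12.9 N at s=376.4 after contact near 370. I'll test for the latch by easing back 2 mm.

Call:
drive_tool(plan=[{"dx": 0,"dy": -0.05,"dz": 0,"spin": 0,"gripper": 0.05},{"dx": 0,"dy": -0.05,"dz": 0,"spin": 0,"gripper": 0.05},{"dx": 0,"dy": -0.05,"dz": 0,"spin": 0,"gripper": 0.05},{"dx": 0,"dy": -0.05,"dz": 0,"spin": 0,"gripper": 0.05},{"dx": 0,"dy": 0,"dz": 0,"spin": 0,"gripper": 0.05}])

```text
clock: 24.47
tool_pos: [638.6, 147.0, 21.7]
orientation: [-0.308, 0.951, -0.001, 0.001]
force: [4.3, -6.5, 0.3]
grip_width: 11.2
```

```bash
python3 chk.py 375
```

```text
clock 24.47 s_act 376.4 lat err -0.33 yaw err -0.0057 F fwd -7.8 F left 0.3 Fz 0.3 Mz [-0.89 -0.79  0.03] grip 11.2 z 21.7
```

Call:
drive_tool(plan=[{"dx": 0,"dy": -0.05,"dz": 0,"spin": 0,"gripper": 0.05},{"dx": 0,"dy": -0.05,"dz": 0,"spin": 0,"gripper": 0.05},{"dx": 0,"dy": -0.05,"dz": 0,"spin": 0,"gripper": 0.05},{"dx": 0,"dy": -0.05,"dz": 0,"spin": 0,"gripper": 0.05},{"dx": 0,"dy": 0,"dz": 0,"spin": 0,"gripper": 0.05}])

```text
clock: 24.88
tool_pos: [638.7, 147.0, 21.7]
orientation: [-0.308, 0.951, 0.0, 0.0]
force: [1.9, -2.5, 4.0]
grip_width: 11.3
```

```bash
python3 chk.py 375
```

```text
clock 24.88 s_act 376.4 lat err -0.34 yaw err -0.0054 F fwd -3.1 F left -0.0 Fz 4.0 Mz [-0.24 -0.39 -0.03] grip 11.3 z 21.7
```

Call:
drive_tool(plan=[{"dx": 0,"dy": -0.05,"dz": 0,"spin": 0,"gripper": 0.05},{"dx": 0,"dy": -0.05,"dz": 0,"spin": 0,"gripper": 0.05},{"dx": 0,"dy": -0.05,"dz": 0,"spin": 0,"gripper": 0.05},{"dx": 0,"dy": -0.05,"dz": 0,"spin": 0,"gripper": 0.05},{"dx": 0,"dy": 0,"dz": 0,"spin": 0,"gripper": 0.05}])

```text
clock: 25.3
tool_pos: [639.2, 146.2, 21.6]
orientation: [-0.308, 0.951, 0.001, -0.0]
force: [-1.3, 0.3, 4.8]
grip_width: 10.9
```

```bash
python3 chk.py 375; python3 cap.py 23 scene; python3 -c "
import cv2
im=cv2.imread('pics/scene23.png'); cv2.imwrite('pics/c23.png',cv2.resize(im[260:360,380:480],None,fx=6,fy=6,interpolation=cv2.INTER_CUBIC))"
```

```text
clock 25.3 s_act 375.4 lat err -0.27 yaw err -0.0051 F fwd 1.1 F left 0.9 Fz 4.8 Mz [0.25 0.01 0.03] grip 10.9 z 21.6
25.3 [639.2 146.2  21.6] [[-0.81, -0.586, -0.001], [-0.586, 0.81, 0.002], [0.0, 0.002, -1.0]] [ 0.09  0.56  1.46  0.    1.12 -2.11] [-1.3  0.3  4.8] 10.905938372086384
```

View pics/c23.png

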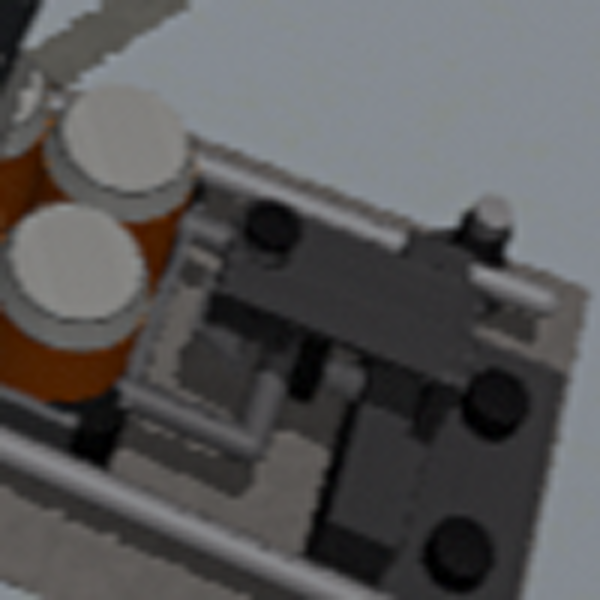

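Call:
drive_tool(plan=[{"dx": 0,"dy": -0.05,"dz": 0,"spin": 0,"gripper": 0.05},{"dx": 0,"dy": -0.05,"dz": 0,"spin": 0,"gripper": 0.05},{"dx": 0,"dy": 0,"dz": 0,"spin": 0,"gripper": 0.05}])

```text
clock: 25.6
tool_pos: [639.4, 145.9, 21.7]
orientation: [-0.308, 0.951, 0.001, -0.001]
force: [-1.4, 1.8, 5.4]
grip_width: 11.3
```

```bash
python3 chk.py 375
```

```text
clock 25.6 s_act 375.0 lat err -0.31 yaw err -0.005 F fwd 2.3 F left 0.1 Fz 5.4 Mz [ 0.46  0.15 -0.02] grip 11.3 z 21.7
```

Call:
drive_tool(plan=[{"dx": 0,"dy": -0.05,"dz": 0,"spin": 0,"gripper": 0.05},{"dx": 0,"dy": -0.05,"dz": 0,"spin": 0,"gripper": 0.05},{"dx": 0,"dy": 0,"dz": 0,"spin": 0,"gripper": 0.05}])

```text
clock: 25.85
tool_pos: [639.9, 145.3, 21.7]
orientation: [-0.308, 0.951, 0.002, -0.001]
force: [-1.1, 1.6, 6.1]
grip_width: 11.5
```

```bash
python3 chk.py 375
```

```text
clock 25.85 s_act 374.3 lat err -0.29 yaw err -0.0051 F fwd 2.0 F left -0.1 Fz 6.1 Mz [0.49 0.21 0.04] grip 11.5 z 21.7
```

Not latched: it slid back about 2 mm under a steady 2 N pull, so home lies further on. I'll look at the end stop geometry more carefully.

```bash
python3 cap.py 24 scene side; python3 -c "
import cv2,numpy as np
for k in (2,24):
    im=cv2.imread(f'pics/scene{k}.png')[285:375,400:490]
    im=np.clip(((im/255.)**.5)*300,0,255).astype(np.uint8)
    cv2.imwrite(f'pics/e{k}.png',cv2.resize(im,None,fx=6.5,fy=6.5,interpolation=cv2.INTER_CUBIC))"
```

```text
25.85 [639.9 145.3  21.7] [[-0.81, -0.586, -0.002], [-0.586, 0.81, 0.003], [0.0, 0.004, -1.0]] [ 0.09  0.56  1.46  0.    1.12 -2.11] [-1.1  1.6  6.1] 11.543891960749633
```

View pics/e2.png

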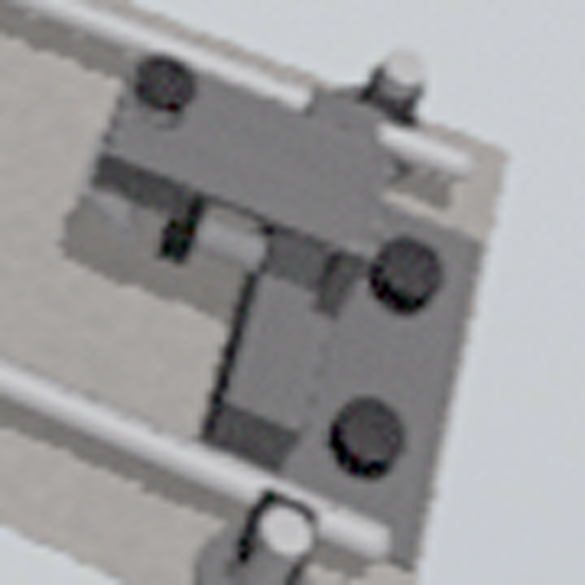

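View pics/e24.png

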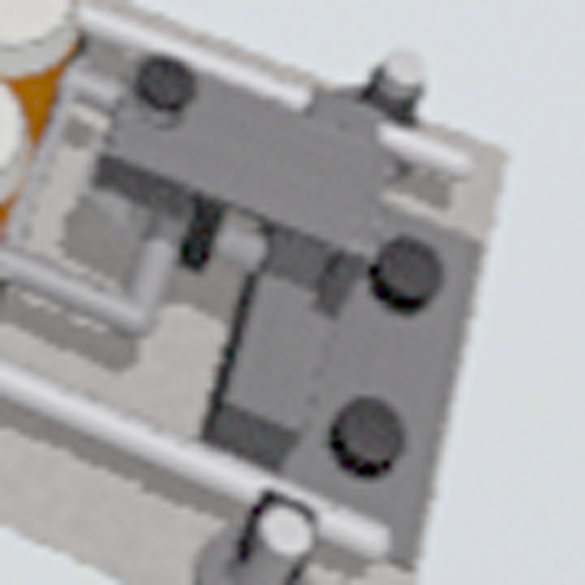

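Run:
```python
from h import *
L=np.array([579.35,-102.13,.6315])
im,d,K,T=load("scene",24)
# px per mm along lane final direction around front bar
a=lane2w(np.array([[195,360.],[195,370.]]),L); p=proj(np.c_[a,[40,40]],K,T); print("px for 10mm",p, p[1]-p[0])
def g(k): return cv2.cvtColor(cv2.imread(f"pics/scene{k}.png"),cv2.COLOR_BGR2GRAY).astype(np.float32)
def track(k0,k1,box,sr=8):
    u0,v0,u1,v1=box; t=g(k0)[v0:v1,u0:u1]; S=g(k1)[v0-sr:v1+sr,u0-sr:u1+sr]
    f=8; t=cv2.resize(t,None,fx=f,fy=f,interpolation=cv2.INTER_CUBIC);S=cv2.resize(S,None,fx=f,fy=f,interpolation=cv2.INTER_CUBIC)
    m=cv2.matchTemplate(S,t,cv2.TM_CCOEFF_NORMED); _,c,_,l=cv2.minMaxLoc(m); return (l[0]/f-sr,l[1]/f-sr,round(c,3))
for k0,k1 in [(20,21),(21,22),(22,23),(23,24),(22,24)]:
    print(k0,k1,"lids",track(k0,k1,(380,280,404,320)),"handle corner",track(k0,k1,(408,320,426,338)),"disc",track(k0,k1,(424,315,436,326)))
print("disc 2->",[track(2,k,(423,313,432,326)) for k in (19,20,21,22,24)])
```

```text
px for 10mm [[424.31167738 316.09348036]
 [429.00182791 318.0270177 ]] [4.69015053 1.93353734]
20 21 lids (3.875, 1.625, 0.99) handle corner (3.875, 1.625, 0.922) disc (2.875, 1.125, 0.98)
21 22 lids (1.0, 0.375, 0.991) handle corner (0.875, 0.375, 0.947) disc (1.0, 0.5, 0.974)
22 23 lids (-0.5, -0.25, 0.993) handle corner (-0.375, -0.125, 0.975) disc (-0.375, -0.25, 0.984)
23 24 lids (-0.5, -0.125, 0.993) handle corner (-0.375, -0.125, 0.982) disc (-0.5, -0.25, 0.985)
22 24 lids (-1.0, -0.375, 0.991) handle corner (-0.75, -0.375, 0.953) disc (-0.875, -0.5, 0.972)
disc 2-> [(0.0, 0.0, 0.99), (0.0, 0.0, 0.982), (2.875, 1.25, 0.953), (3.875, 1.625, 0.934), (2.875, 1.25, 0.956)]
```

The disc tracking shows the buffer met the bar at s≈368.1, so home is s≈373.1. The caddy has been past home, and at s=374.3 the buffer is still in about 6 mm. I'll ease back onto the bolt to confirm it holds.

Call:
drive_tool(plan=[{"dx": 0,"dy": -0.05,"dz": 0,"spin": 0,"gripper": 0.05},{"dx": 0,"dy": -0.05,"dz": 0,"spin": 0,"gripper": 0.05},{"dx": 0,"dy": 0,"dz": 0,"spin": 0,"gripper": 0.05}])

```text
clock: 26.2
tool_pos: [640.1, 145.0, 21.7]
orientation: [-0.308, 0.951, 0.002, -0.001]
force: [-1.3, 3.6, 7.0]
grip_width: 11.2
```

```bash
python3 chk.py 374
```

```text
clock 26.2 s_act 373.9 lat err -0.33 yaw err -0.0049 F fwd 3.7 F left -1.1 Fz 7.0 Mz [ 0.65  0.26 -0.01] grip 11.2 z 21.7
```

Call:
drive_tool(plan=[{"dx": 0,"dy": -0.05,"dz": 0,"spin": 0,"gripper": 0.05},{"dx": 0,"dy": -0.05,"dz": 0,"spin": 0,"gripper": 0.05},{"dx": 0,"dy": 0,"dz": 0,"spin": 0,"gripper": 0.05}])

```text
clock: 26.45
tool_pos: [640.5, 144.3, 21.7]
orientation: [-0.308, 0.951, 0.002, -0.001]
force: [-3.1, 4.0, 7.0]
grip_width: 11.4
```

```bash
python3 chk.py 374
```

```text
clock 26.45 s_act 373.1 lat err -0.3 yaw err -0.005 F fwd 5.0 F left 0.2 Fz 7.0 Mz [ 0.78  0.36 -0.01] grip 11.4 z 21.7
```

Call:
drive_tool(plan=[{"dx": 0,"dy": -0.05,"dz": 0,"spin": 0,"gripper": 0.05},{"dx": 0,"dy": -0.05,"dz": 0,"spin": 0,"gripper": 0.05},{"dx": 0,"dy": 0,"dz": 0,"spin": 0,"gripper": 0.05}])

```text
clock: 26.7
tool_pos: [640.6, 144.3, 21.6]
orientation: [-0.308, 0.951, 0.003, -0.001]
force: [-3.5, 5.9, 8.2]
grip_width: 11.7
```

```bash
python3 chk.py 374; python3 cap.py 25 scene
python3 - <<'E'
from h import *
def g(k): return cv2.cvtColor(cv2.imread(f"pics/scene{k}.png"),cv2.COLOR_BGR2GRAY).astype(np.float32)
def track(k0,k1,box,sr=8):
    u0,v0,u1,v1=box; t=g(k0)[v0:v1,u0:u1]; S=g(k1)[v0-sr:v1+sr,u0-sr:u1+sr]
    f=8; t=cv2.resize(t,None,fx=f,fy=f,interpolation=cv2.INTER_CUBIC);S=cv2.resize(S,None,fx=f,fy=f,interpolation=cv2.INTER_CUBIC)
    m=cv2.matchTemplate(S,t,cv2.TM_CCOEFF_NORMED); _,c,_,l=cv2.minMaxLoc(m); return (l[0]/f-sr,l[1]/f-sr,round(c,3))
for k0,k1 in [(20,25),(22,25),(24,25)]:
    print(k0,k1,"lids",track(k0,k1,(380,280,404,320)),"disc",track(k0,k1,(424,315,436,326)))
print(track(2,25,(423,313,432,326)))
E
```

```text
clock 26.7 s_act 373.1 lat err -0.3 yaw err -0.005 F fwd 6.8 F left -0.6 Fz 8.2 Mz [1.09 0.67 0.02] grip 11.7 z 21.6
26.7 [640.6 144.3  21.6] [[-0.81, -0.586, -0.004], [-0.586, 0.81, 0.005], [0.001, 0.007, -1.0]] [ 0.09  0.57  1.46  0.01  1.12 -2.11] [-3.5  5.9  8.2] 11.67723009854157
20 25 lids (3.25, 1.375, 0.99) disc (2.375, 1.0, 0.978)
22 25 lids (-1.625, -0.625, 0.99) disc (-1.5, -0.75, 0.963)
24 25 lids (-0.625, -0.125, 0.993) disc (-0.5, -0.25, 0.988)
(2.375, 1.0, 0.944)
```

It is held at s=373.1 with the buffer 5.06 mm in, resisting a 6.8 N pull plus the buffer thrust, so the bolt is in. I'll relax the pull, then let go.

Call:
drive_tool(plan=[{"dx": 0,"dy": 0.1,"dz": 0,"spin": 0,"gripper": 0.05},{"dx": 0,"dy": 0.1,"dz": 0,"spin": 0,"gripper": 0.05},{"dx": 0,"dy": 0.1,"dz": 0,"spin": 0,"gripper": 0.05},{"dx": 0,"dy": 0,"dz": 0,"spin": 0,"gripper": 0.05},{"dx": 0,"dy": 0,"dz": 0,"spin": 0,"gripper": 0.05}])

```text
clock: 27.17
tool_pos: [640.6, 144.3, 21.7]
orientation: [-0.308, 0.951, 0.001, -0.0]
force: [0.4, 0.8, 6.0]
grip_width: 10.9
```

```bash
python3 chk.py 374
```

```text
clock 27.17 s_act 373.1 lat err -0.3 yaw err -0.0051 F fwd 0.4 F left -0.8 Fz 6.0 Mz [0.3  0.09 0.01] grip 10.9 z 21.7
```

Call:
drive_tool(plan=[{"dx": 0,"dy": 0,"dz": 0,"spin": 0,"gripper": 0.15},{"dx": 0,"dy": 0,"dz": 0,"spin": 0,"gripper": 0.2},{"dx": 0,"dy": 0,"dz": 0,"spin": 0,"gripper": 0.26},{"dx": 0,"dy": 0,"dz": 0,"spin": 0,"gripper": 0.3},{"dx": 0,"dy": 0,"dz": 0,"spin": 0,"gripper": 0.3}])

```text
clock: 27.58
tool_pos: [640.2, 143.3, 20.6]
orientation: [-0.308, 0.951, 0.0, -0.001]
force: [0.2, 0.4, -0.4]
grip_width: 28.0
```

```bash
python3 chk.py 374; python3 cap.py 26 wrist
```

```text
clock 27.58 s_act 372.4 lat err 0.58 yaw err -0.0054 F fwd 0.3 F left -0.4 Fz -0.4 Mz [ 0.14 -0.05 -0.  ] grip 28.0 z 20.6
27.5833 [640.2 143.3  20.6] [[-0.81, -0.586, -0.002], [-0.586, 0.81, -0.0], [0.001, 0.001, -1.0]] [ 0.09  0.57  1.46  0.    1.12 -2.11] [ 0.2  0.4 -0.4] 27.97456876344561
```

View pics/wrist26.png

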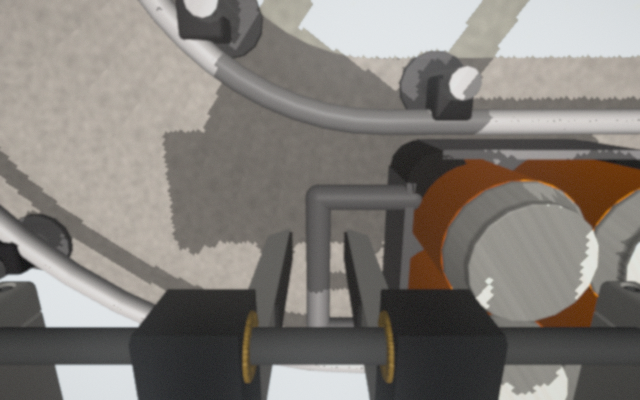

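Free of the bar on both sides, with zero force. I'll rise straight up and check.

Call:
drive_tool(plan=[{"dx": 0,"dy": 0,"dz": -0.7,"spin": 0,"gripper": 0.3},{"dx": 0,"dy": 0,"dz": -1.2,"spin": 0,"gripper": 0.3},{"dx": 0,"dy": 0,"dz": -1.5,"spin": 0,"gripper": 0.3},{"dx": 0,"dy": 0,"dz": -2,"spin": 0,"gripper": 0.3},{"dx": 0,"dy": 0,"dz": -2,"spin": 0,"gripper": 0.3},{"dx": 0,"dy": 0,"dz": -2,"spin": 0,"gripper": 0.3},{"dx": 0,"dy": 0,"dz": -2,"spin": 0,"gripper": 0.3},{"dx": 0,"dy": 0,"dz": -2,"spin": 0,"gripper": 0.3},{"dx": 0,"dy": 0,"dz": -2,"spin": 0,"gripper": 0.3},{"dx": 0,"dy": 0,"dz": 0,"spin": 0,"gripper": 0.3},{"dx": 0,"dy": 0,"dz": 0,"spin": 0,"gripper": 0.3}])

```text
clock: 28.55
tool_pos: [642.5, 143.5, 178.2]
orientation: [-0.308, 0.951, -0.001, 0.002]
force: [-0.3, 0.7, -0.5]
grip_width: 28.4
```

```bash
python3 cap.py 27 scene wrist
python3 - <<'E'
from h import *
def g(k): return cv2.cvtColor(cv2.imread(f"pics/scene{k}.png"),cv2.COLOR_BGR2GRAY).astype(np.float32)
def track(k0,k1,box,sr=8):
    u0,v0,u1,v1=box; t=g(k0)[v0:v1,u0:u1]; S=g(k1)[v0-sr:v1+sr,u0-sr:u1+sr]
    f=8; t=cv2.resize(t,None,fx=f,fy=f,interpolation=cv2.INTER_CUBIC);S=cv2.resize(S,None,fx=f,fy=f,interpolation=cv2.INTER_CUBIC)
    m=cv2.matchTemplate(S,t,cv2.TM_CCOEFF_NORMED); _,c,_,l=cv2.minMaxLoc(m); return (l[0]/f-sr,l[1]/f-sr,round(c,3))
print("lids",track(25,27,(380,280,404,320)),"disc",track(2,27,(423,313,432,326)))
for n,b in dict(can=(325,330,370,388),tape=(370,205,418,245),bottle=(262,93,290,172),red=(190,165,236,214)).items(): print(n,track(2,27,b))
E
```

```text
28.55 [642.5 143.5 178.2] [[-0.81, -0.586, 0.005], [-0.586, 0.81, 0.0], [-0.004, -0.003, -1.0]] [ 0.09  0.4   1.35  0.    1.39 -2.11] [-0.3  0.7 -0.5] 28.410576616409827
lids (-0.25, -0.125, 0.995) disc (2.125, 0.875, 0.953)
can (0.0, 0.0, 0.999)
tape (0.0, 0.0, 0.655)
bottle (0.0, 0.0, 1.0)
red (0.0, 0.0, 1.0)
```

View pics/scene27.png

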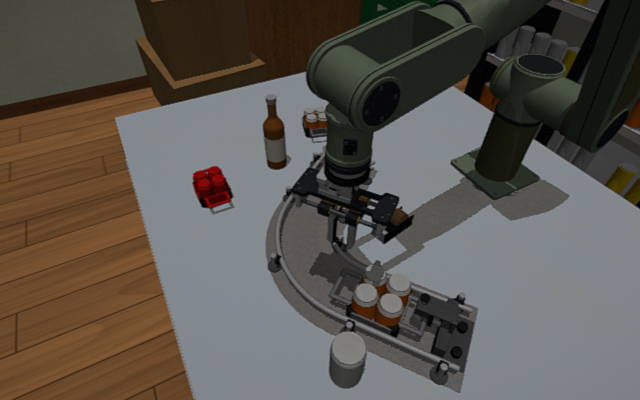

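View pics/wrist27.png

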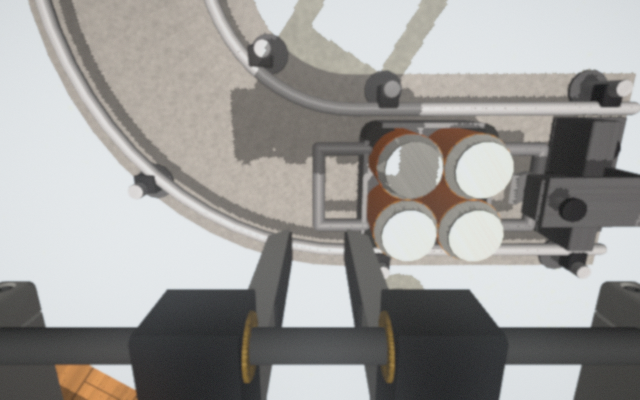

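Call:
drive_tool(plan=[{"dx": 0,"dy": 0,"dz": 0,"spin": 0,"gripper": 0.3},{"dx": 0,"dy": 0,"dz": 0,"spin": 0,"gripper": 0.3},{"dx": 0,"dy": 0,"dz": 0,"spin": 0,"gripper": 0.3},{"dx": 0,"dy": 0,"dz": 0,"spin": 0,"gripper": 0.3},{"dx": 0,"dy": 0,"dz": 0,"spin": 0,"gripper": 0.3},{"dx": 0,"dy": 0,"dz": 0,"spin": 0,"gripper": 0.3},{"dx": 0,"dy": 0,"dz": 0,"spin": 0,"gripper": 0.3},{"dx": 0,"dy": 0,"dz": 0,"spin": 0,"gripper": 0.3}])

```text
clock: 29.32
tool_pos: [641.1, 143.3, 175.5]
orientation: [-0.308, 0.951, -0.0, 0.0]
force: [-0.3, 0.0, 0.3]
grip_width: 27.9
```

```bash
python3 cap.py 28 scene side
python3 - <<'E'
from h import *
def g(k,n="scene"): return cv2.cvtColor(cv2.imread(f"pics/{n}{k}.png"),cv2.COLOR_BGR2GRAY).astype(np.float32)
def track(k0,k1,box,sr=8,n="scene"):
    u0,v0,u1,v1=box; t=g(k0,n)[v0:v1,u0:u1]; S=g(k1,n)[v0-sr:v1+sr,u0-sr:u1+sr]
    f=8; t=cv2.resize(t,None,fx=f,fy=f,interpolation=cv2.INTER_CUBIC);S=cv2.resize(S,None,fx=f,fy=f,interpolation=cv2.INTER_CUBIC)
    m=cv2.matchTemplate(S,t,cv2.TM_CCOEFF_NORMED); _,c,_,l=cv2.minMaxLoc(m); return (l[0]/f-sr,l[1]/f-sr,round(c,3))
print("lids 27-28",track(27,28,(380,280,404,320)),"disc",track(2,28,(423,313,432,326)),"disc 27-28",track(27,28,(424,314,436,326)))
print("tape side",track(0,28,(232,192,278,222),n="side"))
E
```

```text
29.3167 [641.1 143.3 175.5] [[-0.81, -0.586, 0.0], [-0.586, 0.81, -0.0], [-0.0, -0.0, -1.0]] [ 0.09  0.4   1.36 -0.    1.39 -2.11] [-0.3  0.   0.3] 27.880975368360932
lids 27-28 (0.0, 0.0, 0.999) disc (2.0, 1.0, 0.951) disc 27-28 (0.0, 0.0, 0.996)
tape side (-0.5, -1.0, 0.868)
```

```bash
python3 -c "
import cv2,numpy as np
a=cv2.imread('pics/side0.png')[180:235,220:290];b=cv2.imread('pics/side28.png')[180:235,220:290]
cv2.imwrite('pics/tape.png',cv2.resize(np.hstack([a,b]),None,fx=5,fy=5,interpolation=cv2.INTER_CUBIC))"
```

```text
(no output)
```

View pics/tape.png

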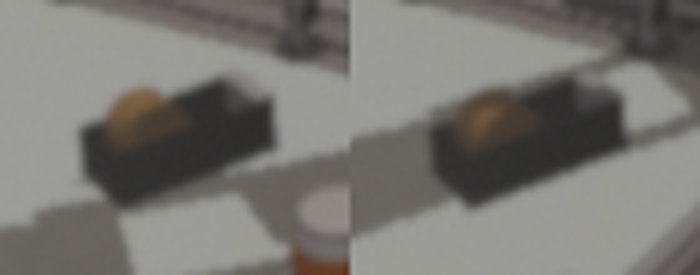

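The tape stands at the same pixels in both crops (corner at about (125,205)); only the shadows differ. Handing in.

```bash
python3 -c "
from workcell import r
print(r.sign_off())"
```

```text
the job is handed in; nothing more can be done
None
```

The caddy is in the bay with the bolt behind its front handle, let go and standing still. The job was handed in at 29.3 s.

**Handling:** I gripped the rear crossbar and slid the caddy flat through the infeed and the bend. The push was mostly 4 to 10 N, with under 2 N of side force.

**End stop:** I felt for it at low speed, with a peak push of 12.9 N. On first probing I misjudged home and pushed a little too far: the buffer went to about its full 8 mm travel, slowly and with no hard hit.

**Checks before letting go:** Pulling back first looked as if nothing had latched, because the caddy was sliding back from past home. It then stopped dead at home, resisting a 6.8 N pull plus the buffer's thrust.

**Checks after letting go:**
- **Buffer:** it stays pressed in by about 4.5 mm, give or take a few tenths, from tracking it in the camera image. That is at the lower edge of the 4.5 to 5 mm latched range.
- **Caddy:** it moved about 0.5 mm when released and did not move between two pictures 0.8 s apart.
- **Bystanders:** the bottle, can and red caddy had not moved in the image. The scene camera's view of the tape was partly blocked (match only 0.66). The side camera's match was poor (0.87) and read a shift of about one pixel, with changed shadows. By eye the tape stands where it did.
- **Bolt:** I could not see it directly, so the latch is judged from the pull test and the buffer.

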